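# Secure a pressure vessel in its hold-down cradle

## Task

Lay the steel pressure vessel in the two white vee rests of the cradle, let go of it, and swing the steel hold-down bar across it until it meets its stop. Then, with the black captive knob's wing still roughly in line with the bar, push the knob down into the threaded post and turn it clockwise as far as it will go, so that it stays down by itself. Leave the beaker, the spanner and the jar alone.

Things in the scene. Friction and masses are not known exactly. Their poses are not given: they have to be found in the camera images.
- vessel: Closed steel cylinder lying on the bench, 160 mm long, 0.55 kg (within a quarter). Origin at its middle, on the axis (22 mm above the bench); own x along the axis, ends alike. Round body 44 mm across over the middle 105 mm, to be pinched from above; each end is a 26 mm long hexagon, 44 mm across flats, 51 mm across corners, on which it rests without rolling.
- fixture: Grey plate fixed to the bench, 190 mm (own x) by 235 mm (own y), 12 mm thick; origin at the centre of its underside, z up. It carries the two vee rests, the pivot post at own (0, +85 mm) and the threaded post at own (0, -85 mm). It stands in a different place and yaw each time.
- cradle (a point): Where the middle of the seated vessel belongs: 58 mm above the bench over the plate's centre, vessel along own x, either way round. Axes as the plate's. Two white 90 degree vee rests, 16 mm wide, centred 36 mm either side along own x, tips 53 mm high, 62 mm apart outside; between them free space down to the plate. The hexagon ends straddle the rests with 11 mm play each way.
- post_mouth (a point): Centre of the open top of the threaded post: steel tube 54 mm outside, 44 mm inside, top 78 mm above the bench. A dark thread crest fills part of its mouth. Axes as the plate's.
- pivot (a point): Axis of the vertical hinge of the hold-down bar, at the height of the bar's underside (88 mm); post 24 mm across. Axes as the plate's.
- bar (a joint): Angle of the hold-down bar: steel, 24 mm wide, 14 mm thick, underside 88 mm above the bench (85 at its middle pad), 170 mm from pivot to knob axis. 0 = shut at its stop, pointing from pivot to threaded post (plate's -y); grows clockwise from above as it opens, to 2.0; at 1.57 it points along the plate's -x. Stiff hinge: about 1.5 N at the knob, stays where left.
- knob_grip (a point): Centre of the wing of the black knob that hangs captive in the bar's outer end, 158 mm above the bench with the knob up. The upright wing is 66 mm long (own y), 16 mm thick (own x, pinch it so) and 42 mm high: 16 mm above and 26 mm below this point. Under it a disc 54 mm across. Own z up.
- knob (a joint): Knob angle relative to the bar (rad), growing clockwise from above; 0 = wing along the bar, anticlockwise stop; 2.75 = clockwise stop. A tooth on its stem enters the gap in the thread: with the bar shut the knob can be pushed down only from 0 to 0.7; beyond, the crest blocks it. Pushed down, then turned past 1.1, it is caught and stays down; turning on draws it in. About 0.1 N m.
- plunger (a joint): How far the knob is pushed down (m): 0 = up (spring of 3.5 N, rising to 10 N), 0.018 = bottom. At least 0.013 gets the tooth under the start of the crest; screwed home and let go it rests at 0.015. The stem enters the post freely only with the bar within about 0.02 rad of its stop. Turning hard against the knob's stop may move the bar 0.02 rad.
- beaker: White beaker standing on the bench, 64 mm across, 80 mm high; origin at the centre of its underside. Bystander.
- spanner: Dark steel spanner lying flat on the bench, 180 mm long, 38 mm wide; origin at its middle, own x along it. Bystander.
- jar: Closed amber jar standing on the bench, 68 mm across, 90 mm high; origin at the centre of its underside. Bystander.
Not all that is in view belongs to the job. Several things have the shape of the vessel; the one meant has the colours described above.

How it is judged:
By the outcome, as a careful person would: the job done as asked, in the order asked, and still so for the second after the job is handed in, with the robot touching nothing.
It also fails if it takes over 58 s, if anything falls off the work surface, if the arm or the gripper's body presses on something with over 40 N, if the wrist force passes 120 N, or if a joint passes its speed limit or range.

## Robot

A 7-joint arm with a two-finger parallel gripper is mounted at the origin on the work surface. World frame = base frame: x ahead of the robot, y to its left, z up, the work surface at z = 0. Lengths are in m, angles in rad, forces in N, time in s.
With the tool pointing down it reaches from about 0.425 to 0.925 m from the base axis. Payload 6.8 kg.
Tool frame: the origin (TCP) lies on the front face of the gripper's body, between the roots of the fingers; the fingertips stand 73 mm ahead of it and the grasp point (between the pads) lies 54 mm ahead of it (tcp_to_tips is the distance from the TCP to the fingertips, in m); z points along the fingers, x is the direction in which the jaws open and shut, and the axes are right-handed (so a half turn about z gives the same grasp; the last joint's range is limited). The gripper opens to 85 mm and grips with 20 to 120 N. Pads are 22 mm wide; open, the fingers measure 114 mm over their backs; the gripper's body (76 mm by 85 mm) begins 54 mm behind the grasp point. The pads swing forward as they close: fully open they stand 13 mm farther back than shut.
Start: joints at [1.004, 0.477, 0.022, 1.555, -0.011, 1.109, -0.083], TCP at [0.299, -0.605, 0.304] pointing down, gripper open.
Joint ranges: [-2.96, 2.96], [-0.34, 2.1], [-1.41, 1.46], [0.24, 2.44], [-1.37, 4.51], [0.17, 1.92], [-2.96, 2.96]. Speed limits (rad/s): [2.39, 2.39, 3.14, 3.14, 3.14, 3.14, 3.14].

## Interface

Orientations are given as a unit quaternion [w, x, y, z].
In Python, from station import get_obs, read_camera, hand_in, look_for, silhouettes, tcp_to_tips gives the robot as it stands. The module is installed in compiled form; this text tells all that it offers.
- The arm moves only by the tool apply_moves, never from a script. Its argument "moves" is a list of rows, each a list of 3 entries, a list of its own where there are three numbers: the shift along the tool's x, y, z in units of 25 mm (1.0 is 25 mm), then the turn, a rotation vector about the tool's x, y, z in units of 10 degrees (1.0 is 10 degrees), then the gripper's target within -1 to 1 (fully open at 1, half-way at 0, shut at -1). In form: [[[dx, dy, dz], [rx, ry, rz], jaw], ...]. A call has 1 to 20 rows; each row is the pose to reach, as a shift and turn from the pose commanded when the call began, along the tool's axes at that moment; what a row does not reach only later rows make up. A row lasts 1/8 s, in which the tool goes at most 62.5 mm and 10.7 degrees, less where a joint would pass 70% of its speed; a pose out of reach is approached as far as the arm can. A call with a gripper value outside its range is refused whole. The fingers move at their own pace and stop on an object; "force" is the grip in N (left out, the last holds). Time passes only in rows, so rows that repeat a pose let the fingers close. It gives the time, the measured TCP pose, the force and the opening at its end, in the units of the state.
- get_obs(): the state, without advancing time (a new reading comes with each control period).
- read_camera(name): name is "scene" or "top" or "wrist"; returns a dict with "color" (400x640x3 uint8, red, green, blue), "mtx" (3x3 intrinsics, pixels), "eye" and "rotation" of the camera in the world; the wrist camera has in their place "hand_eye" (4x4, takes a point from camera to tool coordinates, whose origin is the TCP and whose axes are the tool frame's). Camera axes: x right, y up, looking along -z (the intrinsics and any distortion apply to the point x, -y, -z); pixel columns grow to the right and rows downward; lengths in m; the calibration is good to about 2 mm. A picture is of the moment at which its call begins: read the wrist's pose just before it. There is no depth.
- hand_in(): hands the job in, once; it reports no verdict.
Trained networks look in the newest picture that a camera, given by its name, has taken for a name from the list of things; names that differ only in an ending like _2 or _b are one class to them, and where a whole thing is asked for, a point or a joint stands for the part that bears it (a point fixed in the world has none). Each returns a list of dicts, best first, with "conf" (0 to 1); they miss things now and then, are a little off and sometimes report something else, mostly with a low value. They report only what shows in the picture. A call takes as long as a camera call. They do not tell look-alikes from the thing itself.
- look_for(camera, query): "pixel" ([row, column] in pixels, amid what is visible of it).
- silhouettes(camera, query): "mask" (400x640 bool, what is visible of it) and "pixel" ([row, column] in pixels, amid what is visible of it).
The state is a dict: "t": time; "q": joint angles; "joint_vel": joint speeds; "joint_torque": joint torques, N m; "eef_pos": TCP position; "tool_rot": TCP orientation; "contact_force": force on the tool from outside, world axes, zero at the start; "torque": the same for the moment, N m; "gripper_width": opening from 0.0 (shut) to 1.0 (fully open).
Only numpy, scipy, OpenCV 4.12 (cv2) and the standard library are available. Lean on these libraries where they do the work, as an engineer would, in place of code of your own. Each camera call takes 0.05 s, during which the arm holds its last target.

## Working session

There is one attempt and no reset: what is moved stays moved. The work goes in short steps, Python scripts to look and compute and a tool call to move; the robot and the scene stay as the last step left them, time stands still between calls to the robot, and variables do not carry over. Pictures are saved under pics/ and viewed, and the job is handed in when it is done.

Besides the shell and the picture viewer there is one more tool, called after "Emit:" as name(argument=value, ...) on one line, values as JSON. apply_moves: Moves the arm, as the interface text tells. Its arguments: {"type":"object","properties":{"moves":{"type":"array"},"force":{"type":"number"}},"required":["moves"]}

```bash
mkdir -p pics; cat > h.py <<'E'
import numpy as np, cv2, json
from station import *
def save(n,im): cv2.imwrite('pics/'+n,cv2.cvtColor(im,cv2.COLOR_RGB2BGR))
E
python3 - <<'E'
from h import *
o=get_obs(); print({k:np.round(v,3) for k,v in o.items()}); print(tcp_to_tips)
for n in ['scene','top','wrist']:
    c=read_camera(n); save(n+'0.png',c['color']); print(n,{k:np.round(v,4).tolist() for k,v in c.items() if k!='color'})
    for q in ['vessel','fixture','bar','knob_grip','beaker','spanner','jar','post_mouth','pivot','cradle']:
        try: print(q,[(np.round(d['pixel']).tolist(),round(d['conf'],2)) for d in look_for(n,q)])
        except Exception as e: print(q,e)
E
```

```text
{'t': np.float64(0.0), 'q': array([ 1.004,  0.478,  0.022,  1.556, -0.012,  1.109, -0.083]), 'joint_vel': array([0.   , 0.   , 0.001, 0.001, 0.   , 0.   , 0.001]), 'joint_torque': array([ 1.0000e-03, -5.9645e+01,  1.6080e+00, -2.8120e+01,  1.2000e-02,
        9.0000e-03, -0.0000e+00]), 'eef_pos': array([ 0.299, -0.605,  0.303]), 'tool_rot': array([-0.   ,  0.849, -0.528, -0.001]), 'contact_force': array([-0.39 , -0.075,  0.757]), 'torque': array([ 0.017, -0.015, -0.06 ]), 'gripper_width': np.float64(0.999)}
0.0726
scene {'mtx': [[363.5976, 0.0, 316.0149], [0.0, 363.5976, 202.3183], [0.0, 0.0, 1.0]], 'eye': [1.1559, 0.1706, 1.0991], 'rotation': [0.5395, 0.1856, 0.2544, 0.7808]}
vessel [([152.0, 281.0], 0.84), ([209.0, 204.0], 0.76), ([267.0, 326.0], 0.69), ([194.0, 259.0], 0.65), ([170.0, 229.0], 0.58)]
fixture [([265.0, 327.0], 0.78), ([192.0, 258.0], 0.59)]
bar [([241.0, 371.0], 0.78)]
knob_grip [([228.0, 382.0], 0.63)]
beaker [([246.0, 226.0], 0.65)]
spanner [([329.0, 433.0], 0.73), ([247.0, 226.0], 0.51)]
jar [([194.0, 322.0], 0.55)]
post_mouth [([267.0, 327.0], 0.97)]
pivot [([26
[... 408 characters left out ...]
knob_grip [([195.0, 251.0], 0.73), ([235.0, 318.0], 0.45)]
beaker [([144.0, 381.0], 0.59)]
spanner [([146.0, 196.0], 0.75)]
jar [([196.0, 250.0], 0.41)]
post_mouth [([160.0, 291.0], 0.94), ([234.0, 320.0], 0.42)]
pivot [([163.0, 291.0], 0.61), ([143.0, 382.0], 0.57), ([198.0, 251.0], 0.42)]
cradle [([165.0, 293.0], 0.68)]
wrist {'mtx': [[346.4863, 0.0, 314.2294], [0.0, 346.4863, 200.4702], [0.0, 0.0, 1.0]], 'hand_eye': [[1.0, -0.0004, -0.0002, 0.0002], [-0.0005, -0.9638, -0.2667, -0.0677], [-0.0001, 0.2667, -0.9638, -0.0712], [0.0, 0.0, 0.0, 1.0]]}
vessel [([154.0, 39.0], 0.87), ([61.0, 220.0], 0.66)]
fixture []
bar []
knob_grip []
beaker []
spanner []
jar []
post_mouth []
pivot []
cradle []
```

View pics/scene0.png

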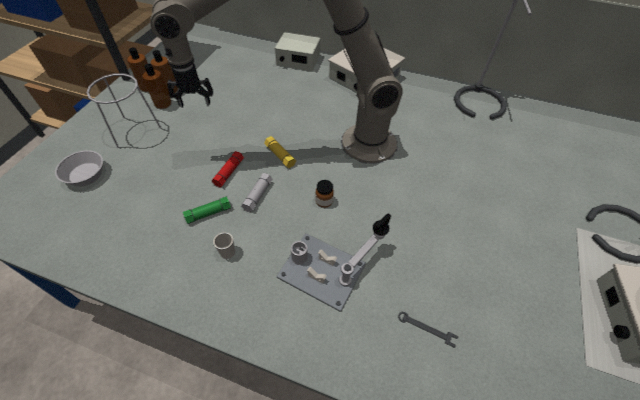

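View pics/top0.png

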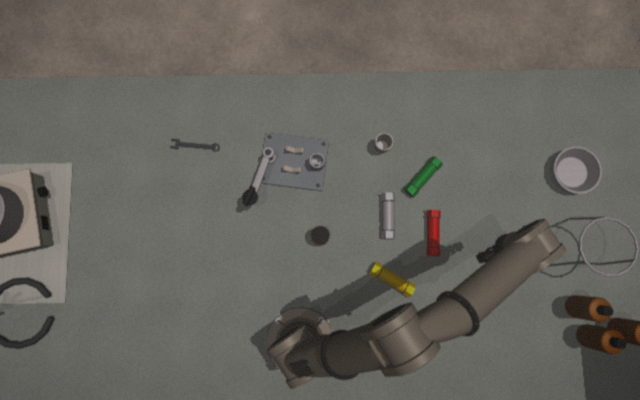

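View pics/wrist0.png

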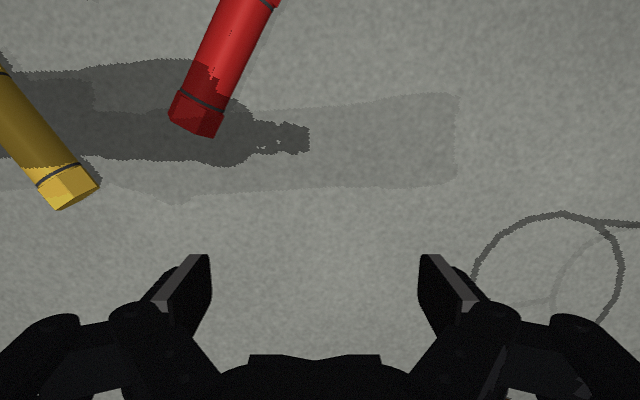

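```bash
cat >> h.py <<'E'
from scipy.spatial.transform import Rotation as R
def q2R(q): return R.from_quat([q[1],q[2],q[3],q[0]]).as_matrix()
def campose(c,o=None):
    if 'eye' in c: return np.array(c['eye']),q2R(c['rotation'])
    T=np.array(c['hand_eye']); Rt=q2R(o['tool_rot'])
    return Rt@T[:3,3]+o['eef_pos'], Rt@T[:3,:3]
def ray(c,rc,o=None):
    e,Rm=campose(c,o); K=np.array(c['mtx'])
    d=np.array([(rc[1]-K[0,2])/K[0,0],-(rc[0]-K[1,2])/K[1,1],-1.]); d=Rm@d
    return e,d/np.linalg.norm(d)
def proj(c,P,o=None):
    e,Rm=campose(c,o); K=np.array(c['mtx']); p=(np.atleast_2d(P)-e)@Rm
    x=p[:,0]/-p[:,2]; y=-p[:,1]/-p[:,2]
    return np.stack([K[1,1]*y+K[1,2],K[0,0]*x+K[0,2]],1)
def atz(c,rc,z,o=None):
    e,d=ray(c,rc,o); return e+d*(z-e[2])/d[2]
def tri(rays):
    A=0;b=0
    for e,d in rays:
        M=np.eye(3)-np.outer(d,d); A=A+M; b=b+M@e
    p=np.linalg.solve(A,b); return p,[np.linalg.norm((np.eye(3)-np.outer(d,d))@(p-e)) for e,d in rays]
def crop(n,im,r0,r1,c0,c1,s): save(n,cv2.resize(im[r0:r1,c0:c1],None,fx=s,fy=s,interpolation=cv2.INTER_CUBIC))
E
python3 - <<'E'
from h import *
s=read_camera('scene'); crop('s1.png',s['color'],165,315,225,425,4)
for q in ['vessel','bar','knob','pivot']:
    print(q,[(np.round(d['pixel'],1).tolist(),round(d['conf'],2),d['mask'].sum()) for d in silhouettes('scene',q)])
t=read_camera('top'); crop('t1.png',t['color'],125,250,230,430,4)
for q in ['vessel','bar','knob','pivot']:
    print(q,[(np.round(d['pixel'],1).tolist(),round(d['conf'],2),d['mask'].sum()) for d in silhouettes('top',q)])
E
```

```text
vessel [([170.4, 229.2], 0.97, np.int64(473)), ([209.4, 202.5], 0.8, np.int64(632)), ([153.8, 281.7], 0.72, np.int64(389)), ([191.5, 257.0], 0.7, np.int64(502)), ([227.8, 380.3], 0.15, np.int64(282))]
bar [([236.5, 375.4], 0.64, np.int64(677))]
knob [([225.7, 380.8], 0.6, np.int64(286))]
pivot [([265.4, 322.9], 0.65, np.int64(4320))]
vessel [([232.7, 434.0], 0.88, np.int64(596)), ([215.8, 385.5], 0.79, np.int64(550)), ([177.8, 423.0], 0.76, np.int64(606)), ([278.3, 396.2], 0.64, np.int64(659))]
bar [([177.5, 259.6], 0.7, np.int64(566))]
knob [([194.5, 249.7], 0.74, np.int64(218))]
pivot [([166.7, 291.8], 0.62, np.int64(3645)), ([193.9, 251.2], 0.57, np.int64(221))]
```

View pics/s1.png

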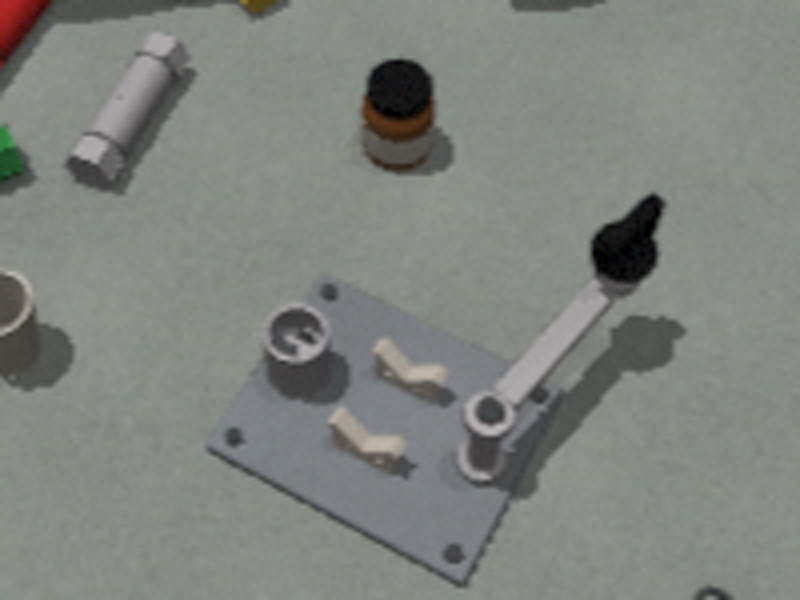

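View pics/t1.png

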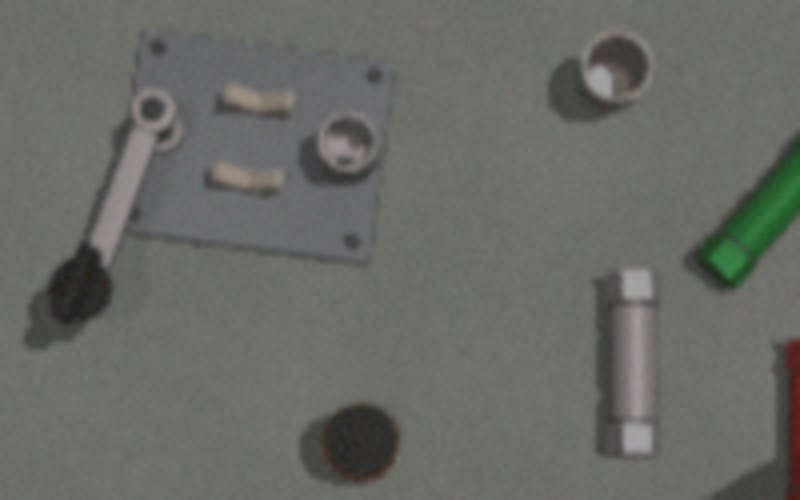

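```bash
python3 - <<'E'
from h import *
from scipy.optimize import least_squares
t=read_camera('top'); s=read_camera('scene')
T=lambda x,y:[125+(y+.5)/4-.5,230+(x+.5)/4-.5]
S=lambda x,y:[165+(y+.5)/4-.5,225+(x+.5)/4-.5]
# vessel: ends
for a,b in [((636,268),(638,455))]:
    for z in (.022,.03): print('vessel top',z,atz(t,T(*a),z),atz(t,T(*b),z))
# axis center tri
print('vessel mid',tri([ray(t,T(636,362)),ray(s,S(128,106))]))
print('post',tri([ray(t,T(347,140)),ray(s,S(297,330))]))
print('pivot',tri([ray(t,T(154,110)),ray(s,S(490,412))]))
print('knobdisc',tri([ray(t,T(80,289)),ray(s,S(624,252))]))
# fixture fit; own coords; pivot +y, plate -x where? 
obs=[]
tc=[T(140,35),T(392,68),T(368,263)]; sc=[S(325,275),S(209,450),S(465,583)]
W=[atz(t,p,.012) for p in tc]; print(W, np.linalg.norm(W[0]-W[1]),np.linalg.norm(W[1]-W[2]))
Ws=[atz(s,p,.012) for p in sc]; print(Ws,np.linalg.norm(Ws[0]-Ws[1]),np.linalg.norm(Ws[1]-Ws[2]))
tp=[(347,140,'post')]
def f(p):
    x,y,a=p; c,sn=np.cos(a),np.sin(a)
    w=lambda u,v,z:np.array([x+c*u-sn*v,y+sn*u+c*v,z])
    r=[]
    # top image right = -y world; pivot left. own y -> image left
    for cam,pt,P in L(w): r.append(proj(cam,P)[0]-pt)
    return np.concatenate(r)
def L(w): return [(t,T(140,35),w(.095,.1175,.012)),(t,T(392,68),w(.095,-.1175,.012)),(t,T(368,263),w(-.095,-.1175,.012)),
 (s,S(325,275),w(-.095,-.1175,.012)),(s,S(209,450),w(.095,-.1175,.012)),(s,S(465,583),w(.095,.1175,.012)),
 (t,T(347,140),w(0,-.085,.078)),(s,S(297,330),w(0,-.085,.078)),(t,T(154,110),w(0,.085,.102)),(s,S(490,412),w(0,.085,.102))]
r=least_squares(f,[.35,.04,0]); print(r.x,np.round(r.fun.reshape(-1,2),1).tolist())
E
```

```text
vessel top 0.022 [ 0.51889585 -0.3278991   0.022     ] [ 0.35137886 -0.32257245  0.022     ]
vessel top 0.03 [ 0.51764938 -0.32664081  0.03      ] [ 0.35089617 -0.32133844  0.03      ]
vessel mid (array([ 0.43277018, -0.32144737,  0.02693977]), [np.float64(0.002211903027363117), np.float64(0.002211903027363302)])
post (array([ 0.6273788 , -0.06926044,  0.08241552]), [np.float64(0.00116309308409582), np.float64(0.001163093084095684)])
pivot (array([0.65226284, 0.09763741, 0.10405521]), [np.float64(0.0016358065979926325), np.float64(0.0016358065979927253)])
knobdisc (array([0.49357689, 0.15770328, 0.12930428]), [np.float64(0.0008084119392176424), np.float64(0.0008084119392176333)])
[array([0.74569024, 0.11651888, 0.012     ]), array([ 0.71017616, -0.11374098,  0.012     ]), array([ 0.52986301, -0.08769307,  0.012     ])] 0.23298251608378265 0.1821848685369151
[array([ 0.53067697, -0.08242297,  0.012     ]), array([ 0.71835109, -0.10944336,  0.012     ]), array([0.74937943, 0.11802132, 0.012     ])] 0.1896092678593421 0.22957120650960716
[ 0.63868897  0.01563124 -0.14369528] [[-1.0, -0.5], [-1.5, 0.1], [0.6, -0.2], [-1.0, -0.9], [-1.1, -1.1], [0.1, 0.1], [0.6, -0.5], [0.5, -0.0], [0.6, -1.0], [0.1, 0.2]]
```

```bash
cat >> h.py <<'E'
def plan(p,bear,o=None):
    o=o or get_obs(); Rm=q2R(o['tool_rot']); d=Rm.T@(np.array(p)-o['eef_pos'])
    b=np.radians(bear); X=np.array([np.cos(b),np.sin(b),0]); Z=np.array([0,0,-1.]); G=np.stack([X,np.cross(Z,X),Z],1)
    rv=R.from_matrix(Rm.T@G).as_rotvec(degrees=True)
    print('shift',np.round(d/.025,3).tolist(),'turn',np.round(rv/10,3).tolist(), 'now',np.round(o['eef_pos'],4),'bear',round(float(np.degrees(np.arctan2(Rm[1,0],Rm[0,0]))),2),'tilt',np.round(Rm[:,2],4),'t',o['t'],'w',o['gripper_width'],'F',np.round(o['contact_force'],1))
E
python3 - <<'E'
from h import *
plan([.434,-.324,.24],-91.8)
E
```

```text
shift [-7.693, -9.826, 2.556] turn [0.0, -0.0, 2.808] now [ 0.2989 -0.6052  0.3039] bear -63.72 tilt [-0. -0. -1.] t 2.25 w 0.998127839356929 F [ 0.3 -0.5 -0.3]
```

Emit:
apply_moves(moves=[[[-7.7,-9.83,2.56],[0,0,2.8],1],[[-7.7,-9.83,2.56],[0,0,2.8],1],[[-7.7,-9.83,2.56],[0,0,2.8],1],[[-7.7,-9.83,2.56],[0,0,2.8],1],[[-7.7,-9.83,2.56],[0,0,2.8],1],[[-7.7,-9.83,2.56],[0,0,2.8],1],[[-7.7,-9.83,2.56],[0,0,2.8],1],[[-7.7,-9.83,2.56],[0,0,2.8],1],[[-7.7,-9.83,2.56],[0,0,2.8],1],[[-7.7,-9.83,2.56],[0,0,2.8],1]], force=60)

```text
t: 3.5
eef_pos: [0.4336, -0.3247, 0.24]
tool_rot: [-0.0, -0.696, 0.718, -0.0]
contact_force: [0.1, -0.2, -0.2]
gripper_width: 1.001
```

```bash
python3 - <<'E'
from h import *
o=get_obs(); w=read_camera('wrist'); save('w1.png',w['color'])
plan([.434,-.324,.24],-91.8)
ms=silhouettes('wrist','vessel')
for d in ms:
    m=d['mask'].astype(np.uint8); r=cv2.minAreaRect(np.argwhere(m)[:, ::-1].astype(np.float32))
    print(d['pixel'],d['conf'],m.sum(),r)
    box=cv2.boxPoints(r); 
    for z in (.022,): print(np.round([atz(w,(b[1],b[0]),z,o) for b in box],4).tolist())
E
```

```text
shift [-0.018, -0.011, -0.0] turn [-0.001, -0.001, 0.001] now [ 0.4337 -0.3245  0.24  ] bear -91.79 tilt [ 1.e-04 -2.e-04 -1.e+00] t 3.55 w 0.9996005465761187 F [-0.4  0.6 -0.1]
[223.9, 498.2] 0.84 7434 ((492.9729919433594, 230.16217041015625), (61.15642547607422, 142.0407257080078), 9.462322235107422)
[[0.3254, -0.4499, 0.022], [0.4566, -0.4597, 0.022], [0.4465, -0.5113, 0.022], [0.3129, -0.5077, 0.022]]
[183.8, 314.9] 0.76 10503 ((309.0, 188.5), (197.0, 62.0), 90.0)
[[0.5135, -0.2986, 0.022], [0.5119, -0.3479, 0.022], [0.3372, -0.3459, 0.022], [0.339, -0.2883, 0.022]]
[46.2, 442.0] 0.57 7479 ((448.4997863769531, 35.90533447265625), (64.42378234863281, 150.94287109375), 41.27594757080078)
[[0.525, -0.3751, 0.022], [0.6003, -0.4462, 0.022], [0.5715, -0.4849, 0.022], [0.4914, -0.4148, 0.022]]
[351.6, 266.2] 0.45 76 ((267.0, 350.0), (14.0, 6.0), 0.0)
[[0.2672, -0.2662, 0.022], [0.2741, -0.2667, 0.022], [0.2737, -0.2805, 0.022], [0.2667, -0.28, 0.022]]
```

View pics/w1.png

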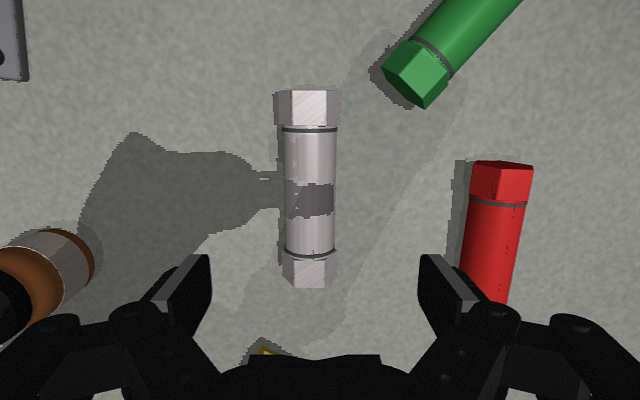

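```bash
python3 - <<'E'
from h import *
o=get_obs(); w=read_camera('wrist')
a=atz(w,(129,310),.044,o);b=atz(w,(252,310.3),.044,o); print(a,b,np.linalg.norm(a-b),(a+b)/2)
for rc in [(150,285),(150,336.5),(235,286),(235,334)]: print(atz(w,rc,.022,o))
t=read_camera('top');T=lambda x,y:[125+(y+.5)/4-.5,230+(x+.5)/4-.5]
print('z check',tri([ray(w,(129,310),o),ray(t,T(636,299))]),tri([ray(w,(252,310),o),ray(t,T(638,422))]))
plan([.4335,-.3225,.080],-91.8)
E
```

```text
[ 0.483881   -0.32276588  0.044     ] [ 0.38321703 -0.31962716  0.044     ] 0.10071288210019246 [ 0.43354901 -0.32119652  0.044     ]
[ 0.46591634 -0.30109577  0.022     ]
[ 0.46461081 -0.34393692  0.022     ]
[ 0.39050272 -0.29799552  0.022     ]
[ 0.38919551 -0.34071003  0.022     ]
z check (array([ 0.48535599, -0.3221355 ,  0.05632404]), [np.float64(0.001034657987584165), np.float64(0.0010346579875841564)]) (array([ 0.37979844, -0.32031117,  0.03728242]), [np.float64(0.0011880759617657526), np.float64(0.0011880759617658746)])
shift [-0.058, 0.02, 6.396] turn [-0.0, -0.0, 0.007] now [ 0.4339 -0.324   0.2399] bear -91.73 tilt [ 0. -0. -1.] t 3.7 w 1.0012589689644777 F [-0.2  0.2 -0.1]
```

Emit:
apply_moves(moves=[[[-0.115,0.02,2.5],[0,0,0],1],[[-0.115,0.02,5],[0,0,0],1],[[-0.115,0.02,6.0],[0,0,0],1],[[-0.115,0.02,6.4],[0,0,0],1],[[-0.115,0.02,6.4],[0,0,0],1],[[-0.115,0.02,6.4],[0,0,0],-1],[[-0.115,0.02,6.4],[0,0,0],-1],[[-0.115,0.02,6.4],[0,0,0],-1],[[-0.115,0.02,6.4],[0,0,0],-1],[[-0.115,0.02,6.4],[0,0,0],-1],[[-0.115,0.02,6.4],[0,0,0],-1],[[-0.115,0.02,6.4],[0,0,0],-1]], force=70)

```text
t: 5.2
eef_pos: [0.4342, -0.3211, 0.0813]
tool_rot: [0.0, -0.696, 0.718, -0.001]
contact_force: [-1.3, 0.2, 7.8]
gripper_width: 0.492
```

Emit:
apply_moves(moves=[[[0,0,-1],[0,0,0],-1],[[0,0,-3],[0,0,0],-1],[[0,0,-5],[0,0,0],-1],[[0,0,-6],[0,0,0],-1],[[0,0,-6],[0,0,0],-1],[[0,0,-6],[0,0,0],-1]])

```text
t: 5.95
eef_pos: [0.4325, -0.3202, 0.2283]
tool_rot: [-0.0, -0.697, 0.718, 0.001]
contact_force: [-0.2, -0.7, -6.2]
gripper_width: 0.491
```

```bash
python3 - <<'E'
from h import *
o=get_obs(); w=read_camera('wrist'); save('w2.png',w['color'])
plan([.6387,.0156,.25],-98.2)
E
```

```text
shift [-13.673, -7.84, -0.881] turn [0.019, 0.009, 0.649] now [ 0.4325 -0.3202  0.228 ] bear -91.71 tilt [-0.0031  0.0018 -1.    ] t 6.0 w 0.48829333732359864 F [ 0.4  0.9 -6.1]
```

View pics/w2.png

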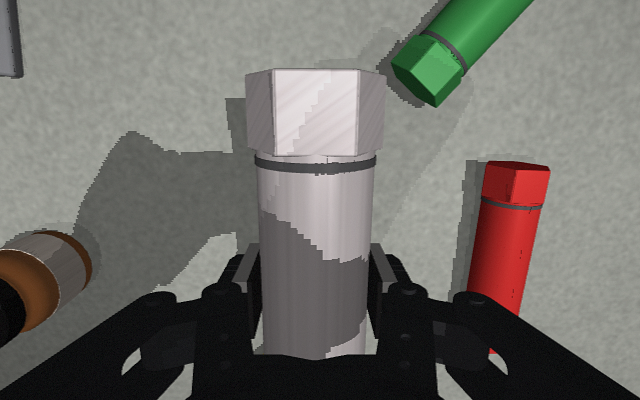

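```bash
python3 - <<'E'
from h import *
plan([.56,-.14,.30],-98.2)
E
```

```text
shift [-7.361, -4.873, -2.882] turn [0.019, 0.009, 0.649] now [ 0.4325 -0.3202  0.228 ] bear -91.71 tilt [-0.0031  0.0018 -1.    ] t 6.0 w 0.48829333732359864 F [ 0.4  0.9 -6.1]
```

Emit:
apply_moves(moves=[[[-1.5,-1,-1],[0,0,0.1],-1],[[-3.5,-2.3,-2],[0,0,0.3],-1],[[-5.5,-3.6,-2.9],[0,0,0.5],-1],[[-6.9,-4.6,-2.9],[0,0,0.6],-1],[[-7.36,-4.87,-2.9],[0,0,0.65],-1],[[-7.36,-4.87,-2.9],[0,0,0.65],-1],[[-7.36,-4.87,-2.9],[0,0,0.65],-1],[[-7.36,-4.87,-2.9],[0,0,0.65],-1]])

```text
t: 7.0
eef_pos: [0.5599, -0.1424, 0.302]
tool_rot: [-0.001, -0.654, 0.757, 0.0]
contact_force: [-0.2, -0.3, -6.0]
gripper_width: 0.493
```

```bash
python3 - <<'E'
from h import *
o=get_obs(); w=read_camera('wrist'); save('w3.png',w['color'])
plan([.6387,.0156,.25],-98.2,o)
E
```

```text
shift [-6.714, -2.2, 2.074] turn [0.005, -0.004, -0.017] now [ 0.5599 -0.1424  0.302 ] bear -98.37 tilt [-1.e-03 -6.e-04 -1.e+00] t 7.0 w 0.4927049389228324 F [-0.2 -0.3 -6. ]
```

View pics/w3.png

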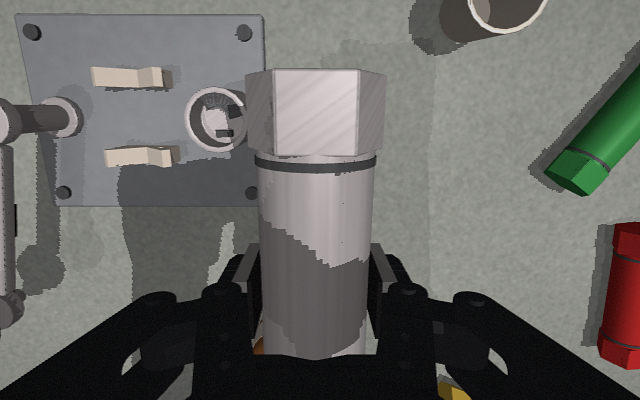

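```bash
python3 - <<'E'
from h import *
from scipy.optimize import least_squares
o=get_obs(); w=read_camera('wrist'); t=read_camera('top'); s=read_camera('scene')
T=lambda x,y:[125+(y+.5)/4-.5,230+(x+.5)/4-.5]
S=lambda x,y:[165+(y+.5)/4-.5,225+(x+.5)/4-.5]
def mk(p):
    x,y,a=p; c,sn=np.cos(a),np.sin(a)
    return lambda u,v,z:np.array([x+c*u-sn*v,y+sn*u+c*v,z])
def Lw(v): return [(w,(15,16),v(.095,.1175,.012)),(w,(13,264),v(.095,-.1175,.012)),(w,(206.5,56),v(-.095,.1175,.012))]
def L(v): return [(t,T(140,35),v(.095,.1175,.012)),(t,T(392,68),v(.095,-.1175,.012)),(t,T(368,263),v(-.095,-.1175,.012)),
 (s,S(325,275),v(-.095,-.1175,.012)),(s,S(209,450),v(.095,-.1175,.012)),(s,S(465,583),v(.095,.1175,.012)),
 (t,T(347,140),v(0,-.085,.078)),(s,S(297,330),v(0,-.085,.078)),(t,T(154,110),v(0,.085,.102)),(s,S(490,412),v(0,.085,.102))]
for nm,F in [('w',Lw),('ts',L),('all',lambda v:Lw(v)+L(v))]:
    f=lambda p:np.concatenate([proj(c,P,o if c is w else None)[0]-pt for c,pt,P in F(mk(p))])
    r=least_squares(f,[.64,.016,-.14],loss='soft_l1'); print(nm,r.x,np.round(r.fun.reshape(-1,2),1).tolist()[:3])
    im=w['color'].copy(); v=mk(r.x)
    pts=[]
    for u in (.095,-.095):
        for y in (.1175,-.1175): pts.append(v(u,y,.012))
    for sx in (-1,1):
        for dx in (-.008,.008):
            for y in (.031,-.031): pts.append(v(sx*.036+dx,y,.053))
    for a in np.linspace(0,6.28,24): pts.append(v(.027*np.cos(a),-.085+.027*np.sin(a),.078))
    for q in proj(w,np.array(pts),o): 
        if abs(q).max()<2000: cv2.circle(im,(int(round(q[1])),int(round(q[0]))),1,(255,0,0),-1)
    crop('ov_%s.png'%nm,im,0,240,0,300,2.6)
E
```

```text
w [ 0.63827133  0.01153604 -0.14051838] [[-0.7, -1.0], [0.1, 0.7], [1.2, 0.2]]
ts [ 0.63887083  0.0154645  -0.14293301] [[-1.0, -0.5], [-1.6, 0.1], [0.5, -0.1]]
all [ 0.63832193  0.01247508 -0.1405233 ] [[-0.6, -1.9], [0.2, -0.3], [1.3, -0.7]]
```

View pics/ov_w.png

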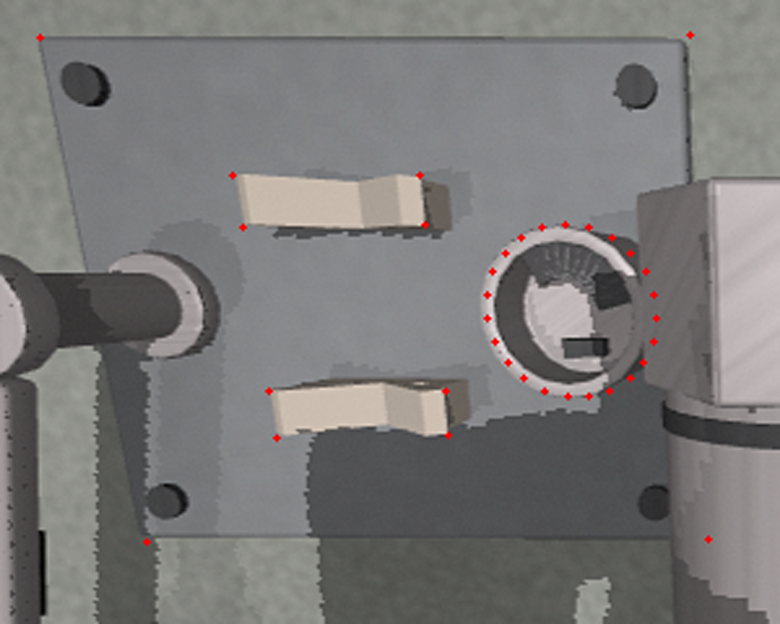

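View pics/ov_ts.png

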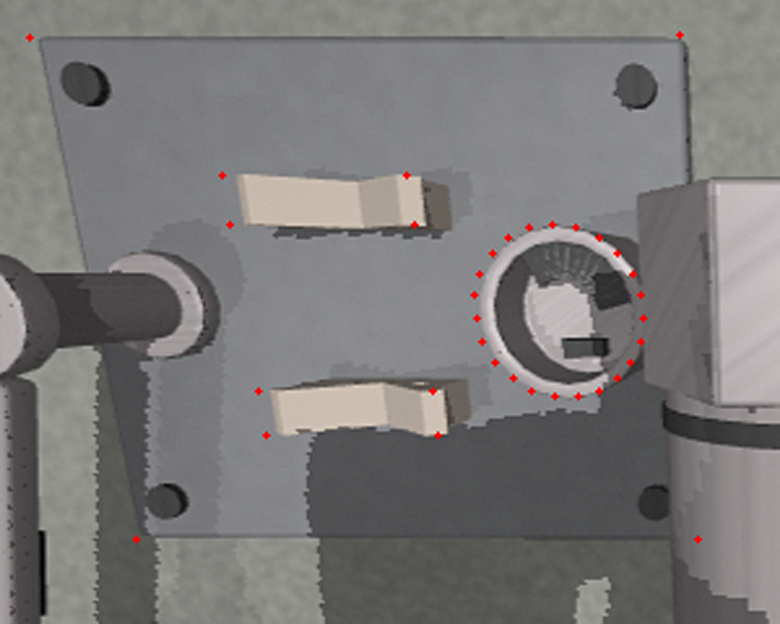

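```bash
python3 - <<'E'
from h import *
plan([.6383,.0135,.24],-98.1)
E
```

```text
shift [-6.574, -2.187, 2.498] turn [-0.0, -0.001, -0.017] now [ 0.5605 -0.1413  0.3025] bear -98.27 tilt [ 0.e+00 -1.e-04 -1.e+00] t 7.2 w 0.4906634630838293 F [ 0.4 -0.4 -6.5]
```

Emit:
apply_moves(moves=[[[-2,-0.7,0.3],[0,0,0],-1],[[-4,-1.4,1],[0,0,0],-1],[[-5.8,-1.9,1.8],[0,0,0],-1],[[-6.57,-2.19,2.5],[0,0,0],-1],[[-6.57,-2.19,2.5],[0,0,0],-1],[[-6.57,-2.19,2.5],[0,0,0],-1],[[-6.57,-2.19,2.5],[0,0,0],-1]])

```text
t: 8.07
eef_pos: [0.6386, 0.0121, 0.2408]
tool_rot: [0.0, -0.654, 0.757, -0.001]
contact_force: [0.4, -0.0, -6.8]
gripper_width: 0.492
```

```bash
cat >> h.py <<'E'
def mk(p):
    x,y,a=p; c,sn=np.cos(a),np.sin(a)
    return lambda u,v,z:np.array([x+c*u-sn*v,y+sn*u+c*v,z])
def overlay(n,w,o,p,box,s):
    im=w['color'].copy(); v=mk(p); pts=[]
    for u in (.095,-.095):
        for y in (.1175,-.1175): pts.append(v(u,y,.012))
    for sx in (-1,1):
        for dx in (-.008,.008):
            for y in (.031,-.031): pts.append(v(sx*.036+dx,y,.053))
    for a in np.linspace(0,6.28,24): pts.append(v(.027*np.cos(a),-.085+.027*np.sin(a),.078))
    for q in proj(w,np.array(pts),o):
        if abs(q).max()<2000: cv2.circle(im,(int(round(q[1])),int(round(q[0]))),1,(255,0,0),-1)
    crop(n,im,*box,s)
E
python3 - <<'E'
from h import *
o=get_obs(); w=read_camera('wrist'); plan([.6383,.0135,.24],-98.1,o)
overlay('ov2.png',w,o,[.6383,.0130,-.1410],(0,400,0,640),1.25)
s=read_camera('scene');crop('s2.png',s['color'],165,315,225,425,4)
E
```

```text
shift [-0.055, 0.021, 0.032] turn [-0.008, -0.004, -0.027] now [0.6386 0.0121 0.2408] bear -98.37 tilt [ 1.3e-03 -9.0e-04 -1.0e+00] t 8.075 w 0.49183815720914165 F [ 0.4 -0.  -6.8]
```

View pics/ov2.png

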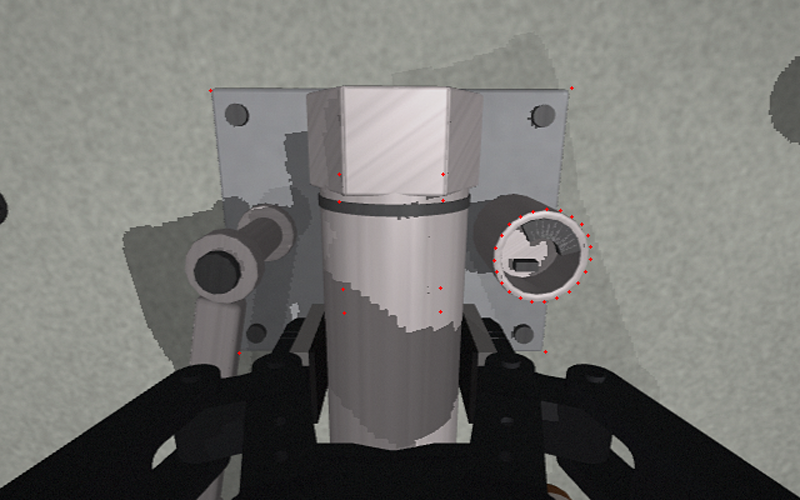

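View pics/s2.png

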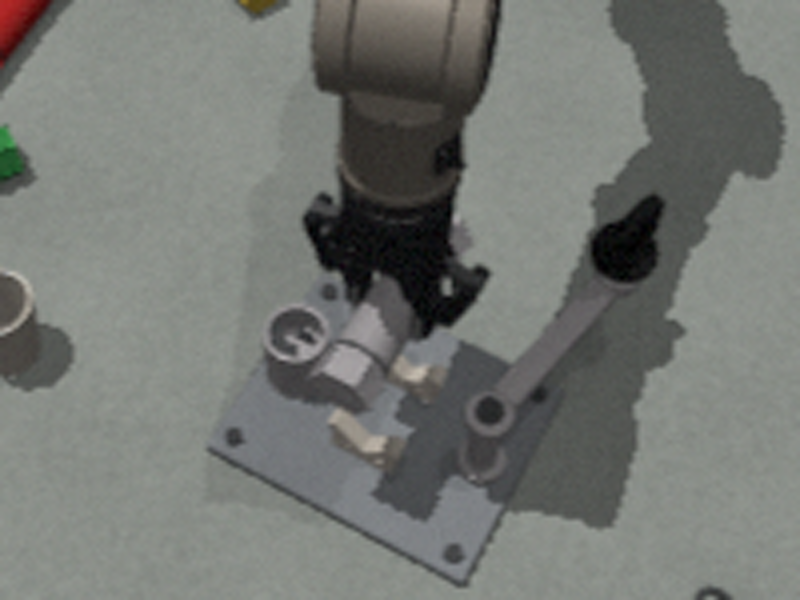

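```bash
python3 - <<'E'
from h import *
plan([.6390,.0145,.119],-98.15)
E
```

```text
shift [-0.072, -0.001, 4.868] turn [-0.007, -0.001, -0.017] now [0.6386 0.0128 0.2407] bear -98.32 tilt [ 1.2e-03 -4.0e-04 -1.0e+00] t 8.175 w 0.4950356624794166 F [ 0.   0.  -5.9]
```

Emit:
apply_moves(moves=[[[-0.07,0,1.5],[0,0,0],-1],[[-0.07,0,3],[0,0,0],-1],[[-0.07,0,4],[0,0,0],-1],[[-0.07,0,4.5],[0,0,0],-1],[[-0.07,0,4.7],[0,0,0],-1],[[-0.07,0,4.8],[0,0,0],-1],[[-0.07,0,4.85],[0,0,0],-1],[[-0.07,0,4.87],[0,0,0],-1]])

```text
t: 9.18
eef_pos: [0.6391, 0.0159, 0.1189]
tool_rot: [0.0, -0.655, 0.756, -0.0]
contact_force: [-0.6, -0.9, -3.3]
gripper_width: 0.492
```

```bash
python3 - <<'E'
from h import *
o=get_obs(); w=read_camera('wrist'); save('w4.png',w['color']); plan([.6383,.0135,.119],-98.1,o)
s=read_camera('scene');crop('s3.png',s['color'],165,315,225,425,4)
E
```

```text
shift [0.098, 0.019, -0.005] turn [-0.006, 0.001, -0.011] now [0.6391 0.0159 0.1189] bear -98.21 tilt [ 0.0011  0.     -1.    ] t 9.175 w 0.4918469233182488 F [-0.6 -0.9 -3.3]
```

View pics/w4.png

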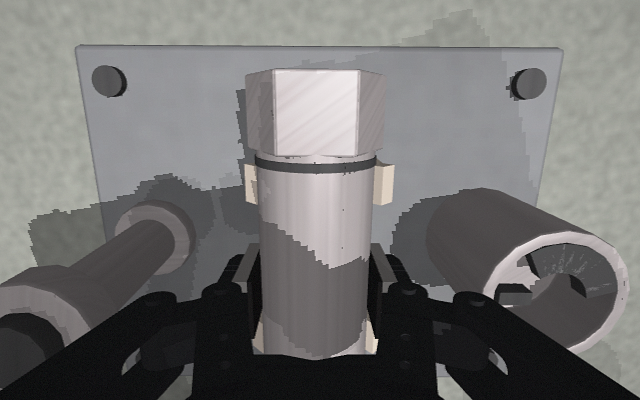

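View pics/s3.png

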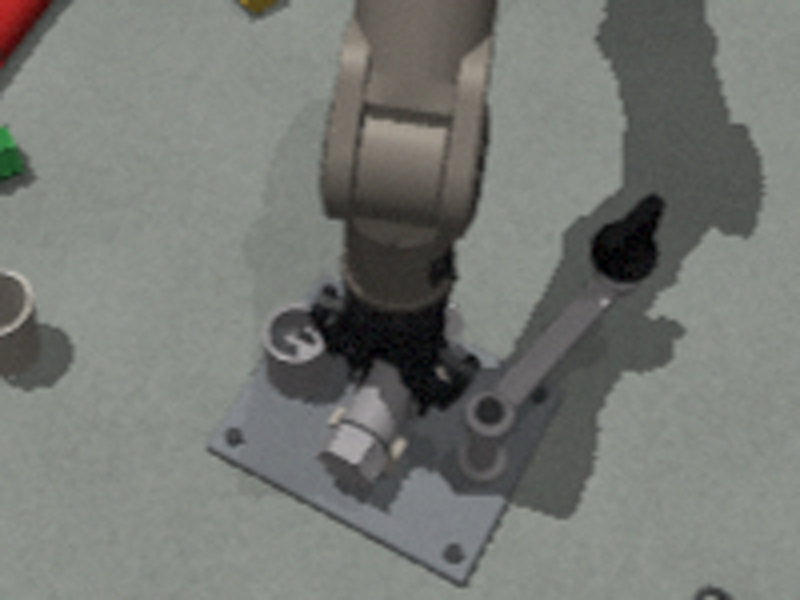

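Emit:
apply_moves(moves=[[[0.02,0,0.06],[0,0,0],-1],[[0.02,0,0.1],[0,0,0],-1],[[0.02,0,0.1],[0,0,0],-1]])

```text
t: 9.65
eef_pos: [0.6394, 0.0142, 0.1171]
tool_rot: [0.0, -0.654, 0.756, -0.001]
contact_force: [-2.7, -2.6, 7.0]
gripper_width: 0.493
```

Emit:
apply_moves(moves=[[[0,0,0],[0,0,0],0.4],[[0,0,0],[0,0,0],0.4],[[0,0,0],[0,0,0],0.4],[[0,0,0],[0,0,0],0.4],[[0,0,-0.5],[0,0,0],0.4],[[0,0,-1.5],[0,0,0],0.4],[[0,0,-3],[0,0,0],0.4],[[0,0,-5],[0,0,0],0.4],[[0,0,-7],[0,0,0],0.4],[[0,0,-7],[0,0,0],0.4],[[0,0,-7],[0,0,0],0.4]])

```text
t: 11.02
eef_pos: [0.6383, 0.0153, 0.2909]
tool_rot: [0.0, -0.655, 0.756, -0.0]
contact_force: [-1.3, 0.7, -0.9]
gripper_width: 0.7
```

```bash
python3 - <<'E'
from h import *
o=get_obs(); w=read_camera('wrist'); plan([.6383,.0135,.119],-98.1,o)
overlay('w5.png',w,o,[.6385,.0148,-.1420],(0,400,0,640),1.25)
s=read_camera('scene');crop('s4.png',s['color'],165,315,225,425,4)
t=read_camera('top')
for n,c in (('scene',s),('top',t)):
  for q in ('knob','knob_grip','bar'): print(n,q,[(np.round(d['pixel'],1).tolist(),round(d['conf'],2)) for d in look_for(n,q)])
E
```

```text
shift [0.072, -0.008, 6.875] turn [-0.001, -0.0, -0.012] now [0.6383 0.0153 0.2909] bear -98.22 tilt [ 2.e-04 -0.e+00 -1.e+00] t 11.025 w 0.6998995965325235 F [-1.3  0.7 -0.9]
scene knob []
scene knob_grip [([226.8, 381.5], 0.57)]
scene bar [([240.2, 372.2], 0.72)]
top knob [([194.6, 250.0], 0.64)]
top knob_grip [([197.0, 249.6], 0.54)]
top bar [([181.7, 257.8], 0.76)]
```

View pics/w5.png

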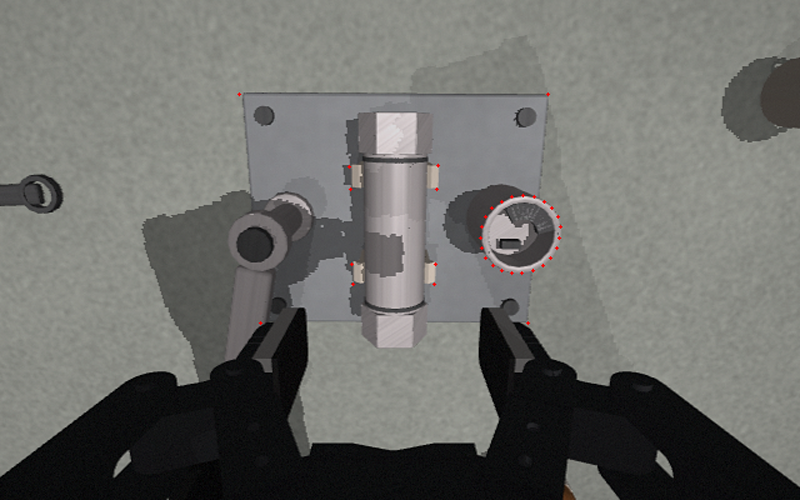

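View pics/s4.png

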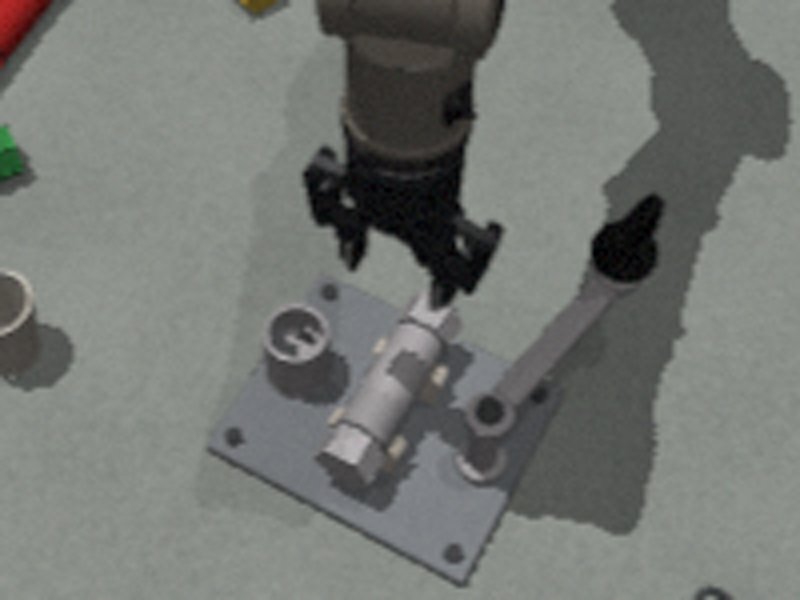

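```bash
python3 - <<'E'
from h import *
o=get_obs(); print(np.round(o['q'],3)); p=o['eef_pos']; print(np.degrees(np.arctan2(p[1],p[0])))
v=mk([.6385,.0148,-.142]); print('pivot',v(0,.085,0),'post',v(0,-.085,0), 'knob shut',v(0,-.085,0))
t=read_camera('top'); s=read_camera('scene')
T=lambda x,y:[125+(y+.5)/4-.5,230+(x+.5)/4-.5]
S=lambda x,y:[165+(y+.5)/4-.5,225+(x+.5)/4-.5]
crop('tk.png',t['color'],170,220,225,290,10); crop('sk.png',s['color'],205,250,355,405,12)
plan([.4936,.1577,.33],-110)
E
```

```text
[-0.053  0.433 -0.093  1.656  0.045  1.056 -1.873]
1.3796012377466846
pivot [0.65052948 0.09894447 0.        ] post [ 0.62647052 -0.06934447  0.        ] knob shut [ 0.62647052 -0.06934447  0.        ]
shift [-4.806, 6.556, -1.581] turn [0.002, -0.001, 1.179] now [0.6386 0.0154 0.2905] bear -98.21 tilt [-3.e-04 -0.e+00 -1.e+00] t 11.575 w 0.7001589814167967 F [0.2 0.2 0.5]
```

View pics/tk.png

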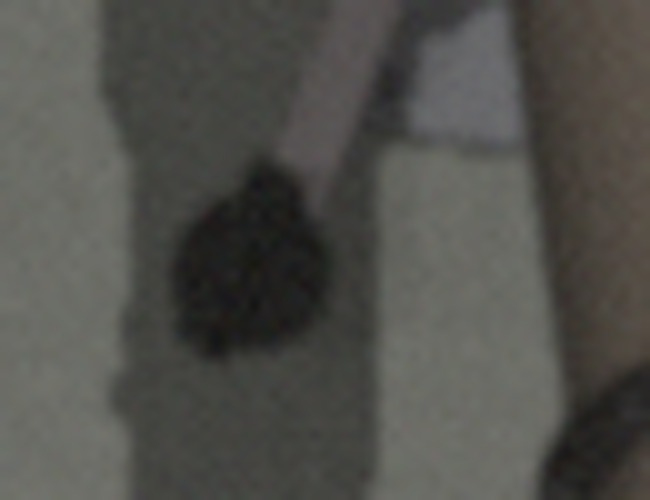

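View pics/sk.png

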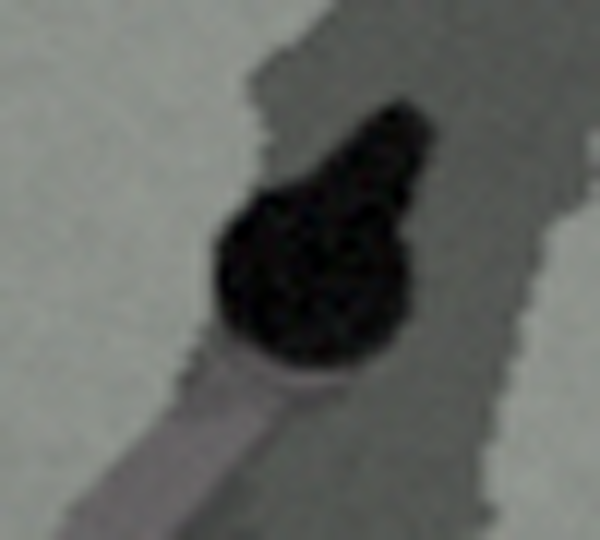

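Emit:
apply_moves(moves=[[[-1.5,2,-1],[0,0,0.4],0],[[-3,4,-1.6],[0,0,0.8],0],[[-4.3,5.8,-1.6],[0,0,1.1],0],[[-4.8,6.55,-1.6],[0,0,1.18],0],[[-4.8,6.55,-1.6],[0,0,1.18],0],[[-4.8,6.55,-1.6],[0,0,1.18],0],[[-4.8,6.55,-1.6],[0,0,1.18],0]])

```text
t: 12.45
eef_pos: [0.4947, 0.1563, 0.3305]
tool_rot: [-0.0, -0.573, 0.82, -0.0]
contact_force: [0.4, -0.0, -0.5]
gripper_width: 0.502
```

```bash
python3 - <<'E'
from h import *
o=get_obs(); w=read_camera('wrist'); plan([.4936,.1577,.33],-110,o)
save('w6.png',w['color']); print([(np.round(d['pixel'],1).tolist(),round(d['conf'],2)) for d in look_for('wrist','knob_grip')],np.round(o['q'],2))
E
```

```text
shift [-0.038, 0.061, 0.019] turn [-0.001, -0.002, -0.015] now [0.4947 0.1563 0.3305] bear -110.15 tilt [ 0.e+00 -4.e-04 -1.e+00] t 12.45 w 0.5024307203518917 F [ 0.4 -0.  -0.5]
[([199.6, 314.4], 0.56)] [-0.3   0.2  -0.15  1.89  0.03  1.06 -2.38]
```

View pics/w6.png

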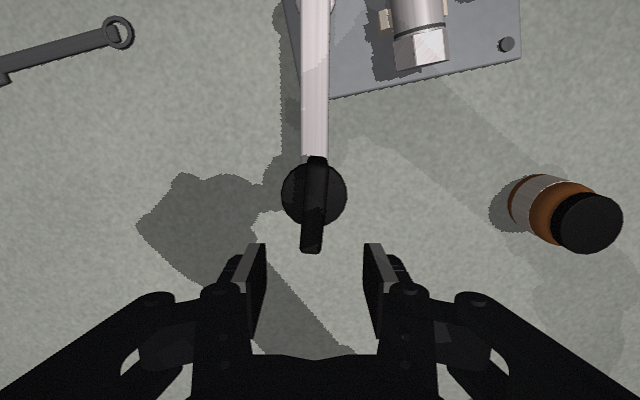

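```bash
python3 - <<'E'
from h import *
o=get_obs(); w=read_camera('wrist')
crop('w6c.png',w['color'],140,270,260,370,5)
a=atz(w,(157,318),.174,o); b=atz(w,(236,312),.174,o); print(a,b,np.linalg.norm(a-b),(a+b)/2,np.degrees(np.arctan2(*(b-a)[1::-1])))
b2=atz(w,(252,311),.132,o);print(b2)
v=mk([.6385,.0148,-.142]); pv=v(0,.085,0)
m=(a+b)/2; print('len',np.linalg.norm((m-pv)[:2]),'bar bearing',np.degrees(np.arctan2(*(m-pv)[1::-1])))
E
```

```text
[0.52600955 0.14233272 0.174     ] [0.47521833 0.16522168 0.174     ] 0.05571042811299341 [0.50061394 0.1537772  0.174     ] 155.7413956282465
[0.44670762 0.17684552 0.132     ]
len 0.15962861942990864 bar bearing 159.90962833641524
```

View pics/w6c.png

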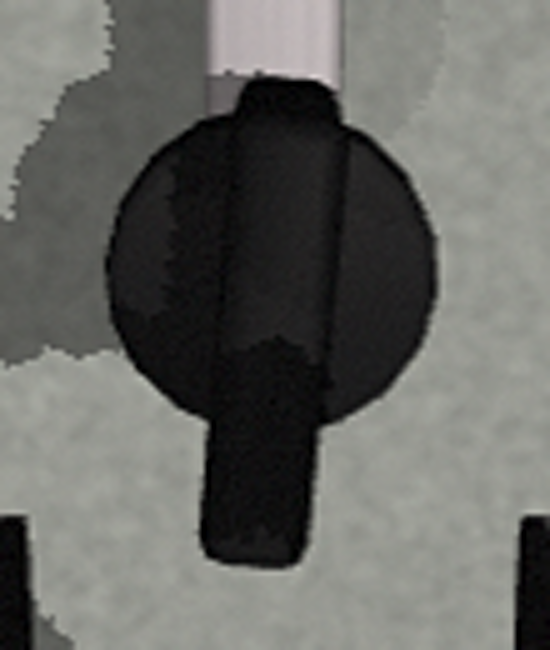

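```bash
python3 - <<'E'
from h import *
plan([.4925,.1572,.214],-113)
E
```

```text
shift [0.007, 0.072, 4.658] turn [0.001, -0.002, 0.29] now [0.4943 0.1568 0.3304] bear -110.1 tilt [-2.e-04 -2.e-04 -1.e+00] t 12.6 w 0.5012438451031798 F [-0.2 -0.9 -0.4]
```

Emit:
apply_moves(moves=[[[0,0.07,1.5],[0,0,0.29],0],[[0,0.07,3],[0,0,0.29],0],[[0,0.07,4.2],[0,0,0.29],0],[[0,0.07,4.66],[0,0,0.29],0],[[0,0.07,4.66],[0,0,0.29],0],[[0,0.07,4.66],[0,0,0.29],-1],[[0,0.07,4.66],[0,0,0.29],-1],[[0,0.07,4.66],[0,0,0.29],-1],[[0,0.07,4.66],[0,0,0.29],-1],[[0,0.07,4.66],[0,0,0.29],-1]], force=40)

```text
t: 13.85
eef_pos: [0.4927, 0.1584, 0.2146]
tool_rot: [0.001, -0.553, 0.833, -0.0]
contact_force: [2.2, 0.8, 2.4]
gripper_width: 0.179
```

```bash
python3 - <<'E'
from h import *
o=get_obs(); w=read_camera('wrist'); plan([.4925,.1572,.214],-113,o); save('w7.png',w['color']); print(o['torque'])
pv=mk([.6385,.0148,-.142])(0,.085,0); d=o['eef_pos']-pv; print(np.linalg.norm(d[:2]),np.degrees(np.arctan2(d[1],d[0])))
E
```

```text
shift [0.047, -0.011, 0.025] turn [-0.007, 0.007, 0.009] now [0.4927 0.1584 0.2146] bear -112.91 tilt [ 1.7e-03  7.0e-04 -1.0e+00] t 13.85 w 0.17880187356888042 F [2.2 0.8 2.4]
[ 0.06121094 -0.40338214 -0.02121733]
0.16865218722499664 159.3602484368788
```

View pics/w7.png

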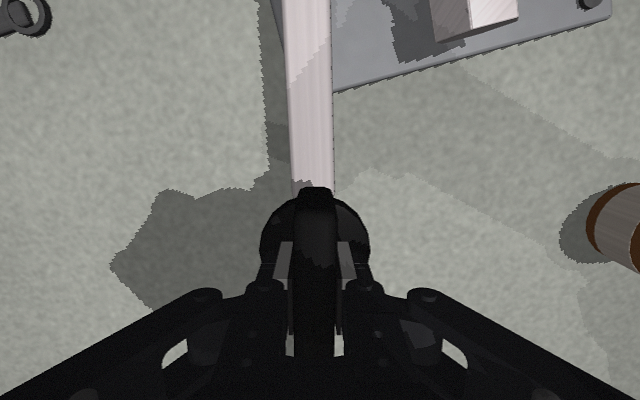

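```bash
python3 - <<'E'
from h import *
o=get_obs(); Rm=q2R(o['tool_rot']); pv=np.array([.6505,.0989]); r0=o['eef_pos'][:2]-pv
# use ideal vertical tool frame at bearing
for k in list(np.linspace(0,102.5,14)[1:]):
    c,s=np.cos(np.radians(k)),np.sin(np.radians(k))
    p=pv+np.array([[c,-s],[s,c]])@r0; d=Rm.T@np.array([*(p-o['eef_pos'][:2]),0])
    print(np.round(d/.025,2).tolist(),round(-k/10,2),np.round(p,3))
E
```

```text
[0.92, -0.1, -0.0] -0.79 [0.486 0.136]
[1.82, -0.33, -0.0] -1.58 [0.482 0.113]
[2.68, -0.67, -0.0] -2.37 [0.482 0.09 ]
[3.49, -1.14, -0.0] -3.15 [0.485 0.067]
[4.22, -1.7, -0.0] -3.94 [0.491 0.045]
[4.87, -2.37, -0.0] -4.73 [0.5   0.023]
[5.42, -3.11, -0.0] -5.52 [0.512 0.003]
[5.86, -3.93, -0.0] -6.31 [ 0.526 -0.015]
[6.19, -4.79, -0.0] -7.1 [ 0.543 -0.031]
[6.4, -5.7, -0.0] -7.88 [ 0.562 -0.044]
[6.48, -6.62, 0.0] -8.67 [ 0.582 -0.055]
[6.43, -7.55, 0.0] -9.46 [ 0.604 -0.063]
[6.26, -8.46, 0.0] -10.25 [ 0.627 -0.068]
```

Emit:
apply_moves(moves=[[[0.46,-0.03,0],[0,0,-0.4],-1],[[0.92,-0.1,0],[0,0,-0.79],-1],[[1.82,-0.33,0],[0,0,-1.58],-1],[[2.68,-0.67,0],[0,0,-2.37],-1],[[3.49,-1.14,0],[0,0,-3.15],-1],[[4.22,-1.7,0],[0,0,-3.94],-1],[[4.87,-2.37,0],[0,0,-4.73],-1],[[5.42,-3.11,0],[0,0,-5.52],-1],[[5.86,-3.93,0],[0,0,-6.31],-1],[[6.19,-4.79,0],[0,0,-7.1],-1],[[6.4,-5.7,0],[0,0,-7.88],-1],[[6.48,-6.62,0],[0,0,-8.67],-1],[[6.48,-6.62,0],[0,0,-8.67],-1]])

```text
t: 15.52
eef_pos: [0.5823, -0.0565, 0.214]
tool_rot: [-0.0, 0.974, -0.228, 0.0]
contact_force: [1.5, -1.3, 3.6]
gripper_width: 0.179
```

```bash
python3 - <<'E'
from h import *
o=get_obs(); w=read_camera('wrist'); save('w8.png',w['color']); print(o['torque'],np.round(o['q'],2))
pv=np.array([.6505,.0989,0]); d=o['eef_pos']-pv; print(np.linalg.norm(d[:2]),np.degrees(np.arctan2(d[1],d[0])))
r=d[:2]; 
a=np.radians(-98.14); plan([*(pv[:2]+.169*np.array([np.cos(a),np.sin(a)])),.214],-10.5,o)
E
```

```text
[-0.29571972 -0.26957357 -0.0457745 ] [ 0.26  0.45 -0.35  1.84  0.19  0.88 -0.64]
0.1696818051680571 -113.69454363674457
shift [1.798, -0.359, 0.001] turn [-0.002, -0.004, -1.587] now [ 0.5823 -0.0565  0.214 ] bear -26.37 tilt [ 7.e-04  1.e-04 -1.e+00] t 15.525 w 0.17888771482035182 F [ 1.5 -1.3  3.6]
```

View pics/w8.png

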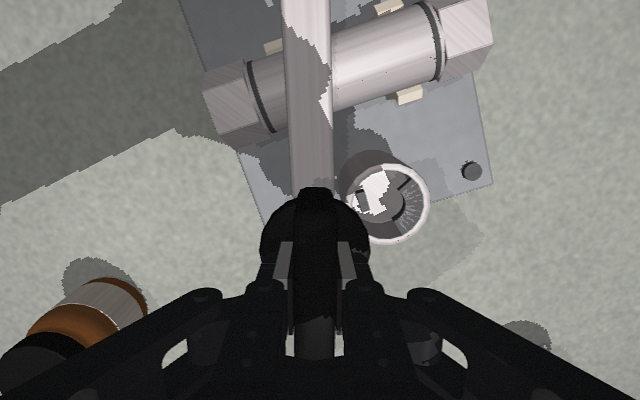

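Emit:
apply_moves(moves=[[[0.94,-0.11,0],[0,0,-0.8],-1],[[1.5,-0.26,0],[0,0,-1.3],-1],[[1.8,-0.36,0],[0,0,-1.59],-1],[[1.88,-0.385,0],[0,0,-1.67],-1],[[1.97,-0.415,0],[0,0,-1.74],-1],[[1.97,-0.415,0],[0,0,-1.74],-1]])

```text
t: 16.32
eef_pos: [0.6272, -0.0688, 0.2131]
tool_rot: [0.001, 0.997, -0.078, -0.003]
contact_force: [-5.3, -5.1, 2.8]
gripper_width: 0.179
```

```bash
python3 - <<'E'
from h import *
o=get_obs(); w=read_camera('wrist'); save('w9.png',w['color']); print(o['torque'],np.round(o['q'],2))
pv=np.array([.6505,.0989,0]); d=o['eef_pos']-pv; print(np.linalg.norm(d[:2]),np.degrees(np.arctan2(d[1],d[0])))
plan([.6265,-.0693,.214],-10.5,o)
s=read_camera('scene');crop('s5.png',s['color'],165,315,225,425,4)
E
```

```text
[-0.98350443  1.17743691 -0.0954023 ] [ 0.3   0.53 -0.4   1.72  0.25  0.94 -0.35]
0.16935567231902862 -97.89781112230781
shift [-0.026, 0.022, -0.037] turn [0.018, 0.034, 0.152] now [ 0.6272 -0.0688  0.2131] bear -8.98 tilt [-0.0064 -0.0021 -1.    ] t 16.325 w 0.17880209793521254 F [-5.3 -5.1  2.8]
```

View pics/w9.png

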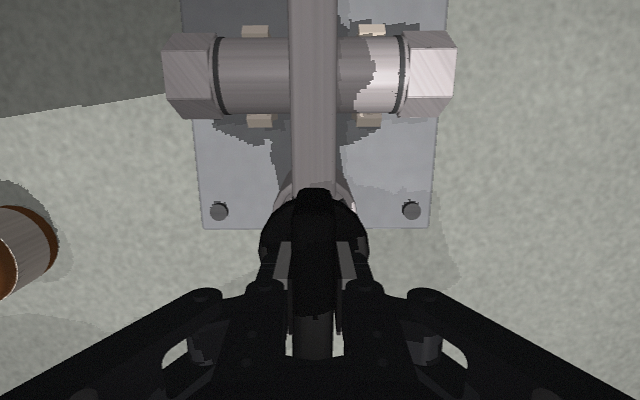

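View pics/s5.png

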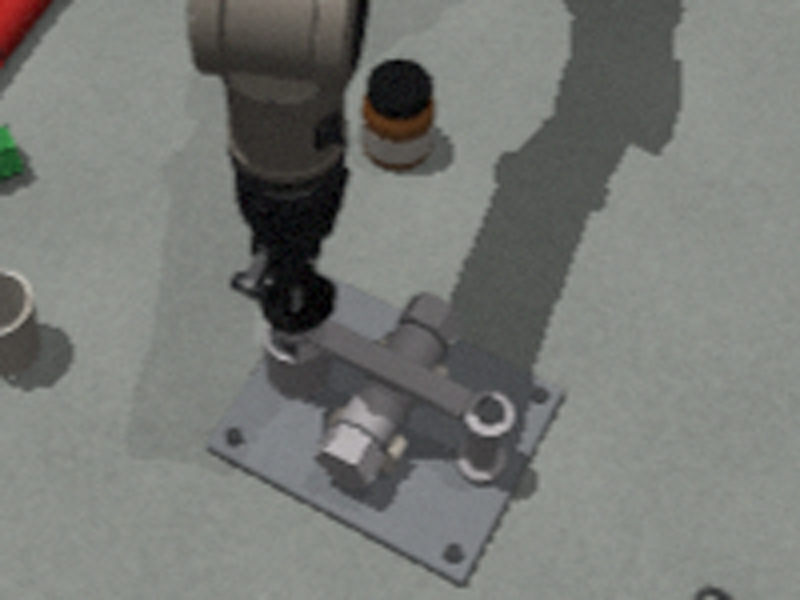

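Emit:
apply_moves(moves=[[[0.12,0,0],[0,0,0],-1],[[0.12,0,0],[0,0,0],-1],[[0.12,0,0],[0,0,0],-1]])

```text
t: 16.8
eef_pos: [0.6281, -0.069, 0.2121]
tool_rot: [0.001, 0.997, -0.078, -0.006]
contact_force: [-10.8, -4.0, 3.3]
gripper_width: 0.18
```

Emit:
apply_moves(moves=[[[-0.06,0,0],[0,0,0.4],-1],[[-0.06,0,0.2],[0,0,0.4],-1],[[-0.06,0,0.4],[0,0,0.4],-1],[[-0.06,0,0.6],[0,0,0.4],-1],[[-0.06,0,0.75],[0,0,0.4],-1],[[-0.06,0,0.8],[0,0,0.4],-1],[[-0.06,0,0.8],[0,0,0.4],-1]], force=80)

```text
t: 17.68
eef_pos: [0.628, -0.0688, 0.1971]
tool_rot: [0.002, 0.994, -0.113, -0.003]
contact_force: [-18.9, -3.7, 33.8]
gripper_width: 0.178
```

```bash
python3 - <<'E'
from h import *
o=get_obs(); w=read_camera('wrist'); save('w10.png',w['color']); print(o['torque'],np.round(o['q'],2))
plan([.6265,-.0693,.214],-10.5,o)
s=read_camera('scene');crop('s6.png',s['color'],165,315,225,425,4)
E
```

```text
[-0.88794738  4.78421632 -0.01952475] [ 0.28  0.55 -0.38  1.73  0.25  0.91 -0.42]
shift [-0.06, 0.037, -0.674] turn [0.028, 0.037, -0.25] now [ 0.628  -0.0688  0.1971] bear -13.0 tilt [-0.0073 -0.0034 -1.    ] t 17.675 w 0.17799300897352588 F [-18.9  -3.7  33.8]
```

View pics/s6.png

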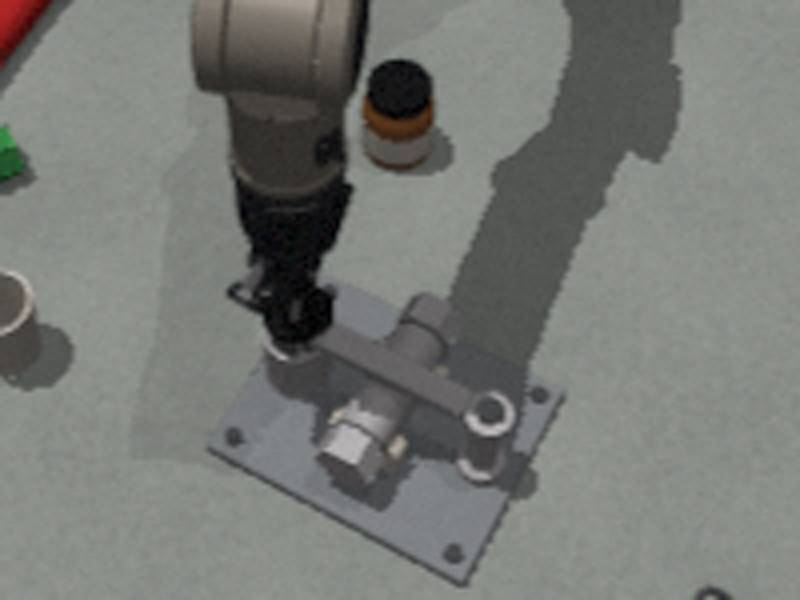

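Emit:
apply_moves(moves=[[[-0.07,0,-0.04],[0,0,0.5],-1],[[-0.07,0,-0.08],[0,0,1.3],-1],[[-0.07,0,-0.08],[0,0,2.1],-1],[[-0.07,0,-0.08],[0,0,2.9],-1],[[-0.07,0,-0.08],[0,0,3.7],-1],[[-0.07,0,-0.08],[0,0,3.7],-1]])

```text
t: 18.52
eef_pos: [0.6275, -0.0689, 0.1975]
tool_rot: [0.002, 0.906, -0.423, -0.001]
contact_force: [-9.2, -5.5, 16.0]
gripper_width: 0.17
```

```bash
python3 - <<'E'
from h import *
o=get_obs(); print(o['torque'],np.round(o['q'],2))
plan([.6265,-.0693,.214],-100,o)
E
```

```text
[-1.07059029  2.31099861  0.00713085] [ 0.17  0.53 -0.22  1.74  0.15  0.89 -0.99]
shift [-0.014, 0.046, -0.661] turn [0.027, -0.009, 4.99] now [ 0.6275 -0.0689  0.1975] bear -50.1 tilt [-0.0041 -0.0027 -1.    ] t 18.525 w 0.17033382708551376 F [-9.2 -5.5 16. ]
```

Emit:
apply_moves(moves=[[[0,0,0],[0,0,0.8],-1],[[0,0,0],[0,0,1.6],-1],[[0,0,0],[0,0,2.4],-1],[[0,0,0],[0,0,3.2],-1],[[0,0,0],[0,0,4],-1],[[0,0,0],[0,0,4.8],-1],[[0,0,0],[0,0,5.5],-1],[[0,0,0],[0,0,5.5],-1]])

```text
t: 19.52
eef_pos: [0.6276, -0.0694, 0.1975]
tool_rot: [-0.002, -0.608, 0.794, 0.0]
contact_force: [-9.2, -5.3, 16.0]
gripper_width: 0.175
```

```bash
python3 - <<'E'
from h import *
o=get_obs(); print(o['torque'],np.round(o['q'],2)); w=read_camera('wrist'); save('w11.png',w['color'])
plan([.6265,-.0693,.214],-100,o)
E
```

```text
[-1.27152582  2.08297462 -0.05442559] [ 0.    0.52  0.01  1.76 -0.    0.87 -1.82]
shift [0.01, 0.047, -0.66] turn [0.017, -0.018, -0.512] now [ 0.6276 -0.0694  0.1975] bear -105.12 tilt [-0.0035 -0.0024 -1.    ] t 19.525 w 0.17539904257470304 F [-9.2 -5.3 16. ]
```

View pics/w11.png

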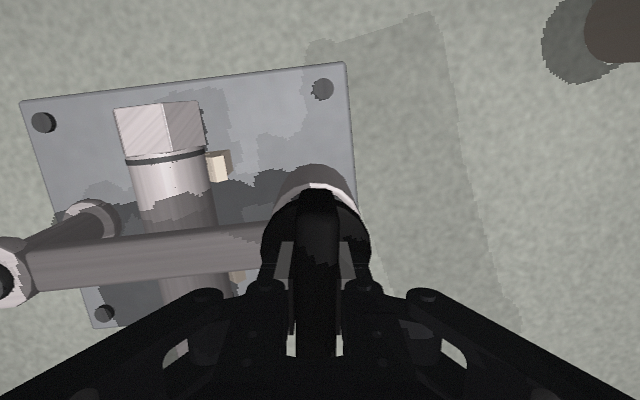

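Emit:
apply_moves(moves=[[[0,0,-0.08],[0,0,0],-1],[[0,0,-0.08],[0,0,0],0.1],[[0,0,-0.08],[0,0,0],0.1],[[0,0,-0.08],[0,0,0],0.1],[[0,0,-1],[0,0,0],0.1],[[0,0,-3],[0,0,0],0.1],[[0,0,-4],[0,0,0],0.1],[[0,0,-4],[0,0,0],0.1]])

```text
t: 20.58
eef_pos: [0.6311, -0.0675, 0.2984]
tool_rot: [0.002, -0.61, 0.792, -0.001]
contact_force: [-0.2, -0.0, 0.1]
gripper_width: 0.552
```

```bash
python3 - <<'E'
from h import *
o=get_obs(); w=read_camera('wrist'); save('w12.png',w['color'])
plan([.6268,-.0693,.30],75,o); print(np.round(o['q'],2))
s=read_camera('scene');crop('s7.png',s['color'],165,315,225,425,4)
E
```

```text
shift [0.113, 0.148, -0.066] turn [-0.013, -0.039, -17.981] now [ 0.6311 -0.0675  0.2984] bear -104.82 tilt [ 4.6e-03  2.0e-04 -1.0e+00] t 20.575 w 0.5523879197212624 F [-0.2 -0.   0.1]
[ 0.    0.41  0.01  1.67 -0.01  1.06 -1.82]
```

View pics/w12.png

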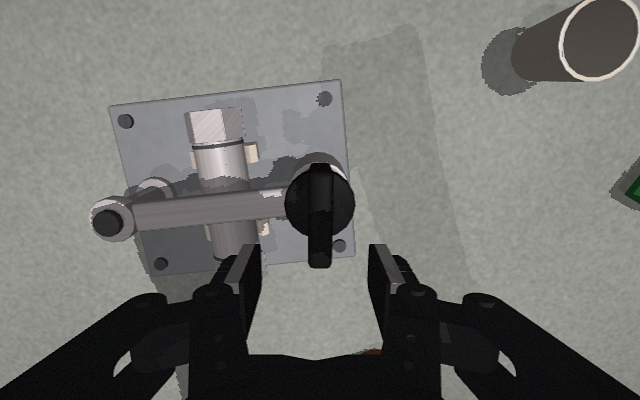

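View pics/s7.png

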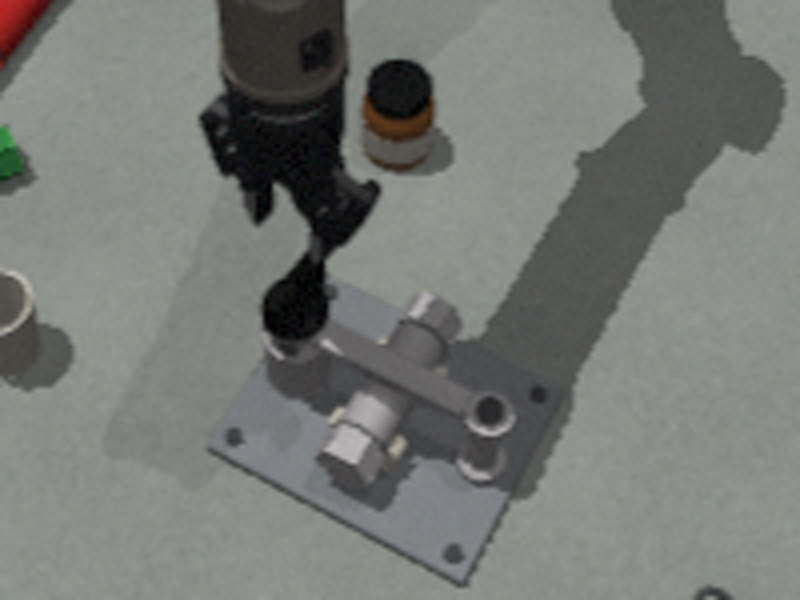

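Emit:
apply_moves(moves=[[[0,0,0],[0,0,-1],0.1],[[0,0,0],[0,0,-2],0.1],[[0,0,0],[0,0,-3],0.1],[[0,0,0],[0,0,-4],0.1],[[0,0,0],[0,0,-5],0.1],[[0,0,0],[0,0,-6],0.1],[[0,0,0],[0,0,-7],0.1],[[0,0,0],[0,0,-8],0.1],[[0,0,0],[0,0,-9],0.1],[[0,0,0],[0,0,-9],0.1]])

```text
t: 21.92
eef_pos: [0.6293, -0.0678, 0.2943]
tool_rot: [-0.0, 0.992, -0.13, -0.001]
contact_force: [-0.1, 1.0, -0.7]
gripper_width: 0.551
```

Emit:
apply_moves(moves=[[[0,0,0],[0,0,-1],0.1],[[0,0,0],[0,0,-2],0.1],[[0,0,0],[0,0,-3],0.1],[[0,0,0],[0,0,-4],0.1],[[0,0,0],[0,0,-5],0.1],[[0,0,0],[0,0,-6],0.1],[[0,0,0],[0,0,-7],0.1],[[0,0,0],[0,0,-8],0.1],[[0,0,0],[0,0,-9],0.1],[[0,0,0],[0,0,-9],0.1]])

```text
t: 23.18
eef_pos: [0.6296, -0.0678, 0.2951]
tool_rot: [-0.001, 0.794, 0.608, -0.0]
contact_force: [-0.3, 0.6, -0.8]
gripper_width: 0.552
```

```bash
python3 - <<'E'
from h import *
o=get_obs(); w=read_camera('wrist'); crop('w13.png',w['color'],0,400,0,640,1.25)
plan([.6274,-.0693,.1985],75,o); print(np.round(o['q'],2))
E
```

```text
shift [-0.08, -0.064, 3.864] turn [-0.01, -0.002, -0.008] now [ 0.6296 -0.0678  0.2951] bear 74.92 tilt [-1.6e-03  7.0e-04 -1.0e+00] t 23.175 w 0.5523157611729103 F [-0.3  0.6 -0.8]
[ 0.47  0.49 -0.64  1.64  0.32  1.12  1.06]
```

View pics/w13.png

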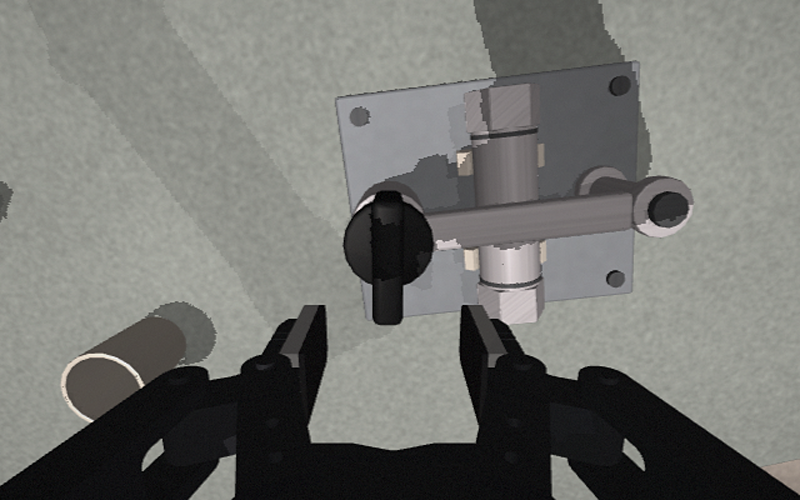

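Emit:
apply_moves(moves=[[[-0.08,-0.06,1.5],[0,0,0],0.1],[[-0.08,-0.06,2.8],[0,0,0],0.1],[[-0.08,-0.06,3.6],[0,0,0],0.1],[[-0.08,-0.06,3.86],[0,0,0],0.1],[[-0.08,-0.06,3.86],[0,0,0],0.1],[[-0.08,-0.06,3.86],[0,0,0],-1],[[-0.08,-0.06,3.86],[0,0,0],-1],[[-0.08,-0.06,3.86],[0,0,0],-1],[[-0.08,-0.06,3.86],[0,0,0],-1],[[-0.08,-0.06,3.86],[0,0,0],-1]], force=70)

```text
t: 24.48
eef_pos: [0.6285, -0.07, 0.2007]
tool_rot: [0.001, 0.793, 0.61, 0.0]
contact_force: [-1.2, -2.1, 5.8]
gripper_width: 0.174
```

```bash
python3 - <<'E'
from h import *
o=get_obs(); plan([.6274,-.0693,.1975],12,o); print(np.round(o['q'],2),o['torque'])
E
```

```text
shift [0.017, -0.05, 0.128] turn [0.01, -0.002, 6.313] now [ 0.6285 -0.07    0.2007] bear 75.13 tilt [ 0.0014 -0.001  -1.    ] t 24.475 w 0.1744880477469632 F [-1.2 -2.1  5.8]
[ 0.44  0.59 -0.6   1.72  0.39  0.95  1.  ] [-0.47807797  0.32877463 -0.05323972]
```

Emit:
apply_moves(moves=[[[0,-0.03,0.05],[0,0,0.8],-1],[[0,-0.03,0.05],[0,0,1.6],-1],[[0,-0.03,0.05],[0,0,2.4],-1],[[0,-0.03,0.05],[0,0,3.2],-1],[[0,-0.03,0.05],[0,0,4.0],-1],[[0,-0.03,0.05],[0,0,4.8],-1],[[0,-0.03,0.05],[0,0,5.5],-1],[[0,-0.03,0.05],[0,0,5.8],-1],[[0,-0.03,0.05],[0,0,5.8],-1]])

```text
t: 25.6
eef_pos: [0.6272, -0.0714, 0.1992]
tool_rot: [0.002, 0.989, 0.148, -0.0]
contact_force: [-2.2, -6.2, 5.9]
gripper_width: 0.174
```

```bash
python3 - <<'E'
from h import *
o=get_obs(); plan([.6274,-.0693,.1975],12,o); print(np.round(o['q'],2),o['torque'])
E
```

```text
shift [0.032, -0.079, 0.067] turn [0.018, 0.004, 0.505] now [ 0.6272 -0.0714  0.1992] bear 17.05 tilt [ 2.0e-04 -3.1e-03 -1.0e+00] t 25.6 w 0.1744299293387024 F [-2.2 -6.2  5.9]
[ 0.28  0.54 -0.36  1.74  0.24  0.91  0.12] [-1.27024255  0.51557947 -0.02678578]
```

Now gently onto the stop, in small steps, watching for the turn to lag.

Emit:
apply_moves(moves=[[[0,-0.03,0],[0,0,0.15],-1],[[0,-0.03,0],[0,0,0.3],-1],[[0,-0.03,0],[0,0,0.3],-1]])

```text
t: 25.98
eef_pos: [0.627, -0.0714, 0.1991]
tool_rot: [0.002, 0.992, 0.122, -0.0]
contact_force: [-2.2, -6.6, 4.5]
gripper_width: 0.176
```

```bash
python3 - <<'E'
from h import *
o=get_obs(); plan([.6274,-.0693,.1975],12,o); print(o['torque'])
E
```

```text
shift [0.034, -0.077, 0.064] turn [0.021, 0.003, 0.204] now [ 0.627  -0.0714  0.1991] bear 14.04 tilt [ 3.0e-04 -3.7e-03 -1.0e+00] t 25.975 w 0.1757966655459736 F [-2.2 -6.6  4.5]
[-1.55000888  0.38903622 -0.01298225]
```

Emit:
apply_moves(moves=[[[0,0,0],[0,0,0.15],-1],[[0,0,0],[0,0,0.3],-1],[[0,0,0],[0,0,0.3],-1]])

```text
t: 26.35
eef_pos: [0.626, -0.0711, 0.1989]
tool_rot: [0.002, 0.995, 0.098, -0.001]
contact_force: [-4.8, -7.0, 6.2]
gripper_width: 0.175
```

```bash
python3 - <<'E'
from h import *
o=get_obs(); plan([.6274,-.0693,.1975],12,o); print(o['torque'])
E
```

```text
shift [0.068, -0.059, 0.055] turn [0.022, 0.018, -0.077] now [ 0.626  -0.0711  0.1989] bear 11.23 tilt [-0.0023 -0.0044 -1.    ] t 26.35 w 0.17535627189304417 F [-4.8 -7.   6.2]
[-1.67702721  1.22322398  0.97860391]
```

Emit:
apply_moves(moves=[[[0.08,0.03,0],[0,0,-0.12],-1],[[0.16,0.05,0],[0,0,-0.12],-1],[[0.16,0.05,0],[0,0,-0.12],-1]])

```text
t: 26.72
eef_pos: [0.6283, -0.0714, 0.198]
tool_rot: [0.002, 0.994, 0.108, -0.004]
contact_force: [-10.4, -7.2, 8.3]
gripper_width: 0.176
```

```bash
python3 - <<'E'
from h import *
o=get_obs(); plan([.6274,-.0693,.1975],12,o); print(o['torque'])
E
```

```text
shift [-0.017, -0.089, 0.02] turn [0.014, 0.046, 0.04] now [ 0.6283 -0.0714  0.198 ] bear 12.4 tilt [-0.0073 -0.0041 -1.    ] t 26.725 w 0.1761419655265964 F [-10.4  -7.2   8.3]
[-1.43455394  2.21797142  0.68968273]
```

Emit:
apply_moves(moves=[[[-0.09,-0.02,-0.02],[0,0,0],-1],[[-0.09,-0.02,-0.02],[0,0,-0.08],-1],[[-0.09,-0.02,-0.02],[0,0,-0.08],0.1],[[-0.09,-0.02,-0.02],[0,0,-0.08],0.1],[[-0.09,-0.02,-0.02],[0,0,-0.08],0.1],[[-0.09,-0.02,-0.02],[0,0,-0.08],0.1],[[-0.09,-0.02,-1],[0,0,-0.08],0.1],[[-0.09,-0.02,-3],[0,0,-0.08],0.1],[[-0.09,-0.02,-5],[0,0,-0.08],0.1],[[-0.09,-0.02,-5],[0,0,-0.08],0.1],[[-0.09,-0.02,-5],[0,0,-0.08],0.1]])

```text
t: 28.1
eef_pos: [0.6287, -0.0688, 0.323]
tool_rot: [0.0, 0.993, 0.115, -0.0]
contact_force: [-0.6, -0.2, 0.1]
gripper_width: 0.547
```

```bash
python3 - <<'E'
from h import *
o=get_obs(); w=read_camera('wrist'); overlay('w14.png',w,o,[.6385,.0148,-.142],(0,400,0,640),1.25)
plan([.6274,-.0693,.1985],12,o)
s=read_camera('scene');crop('s8.png',s['color'],165,315,225,425,4)
a,b=(proj(s,[.6265,-.0693,.140])[0]-[165,225])*4,(proj(s,[.6265,-.0693,.158])[0]-[165,225])*4;print('grip point in crop (row,col) if down/up',a,b)
E
```

```text
shift [-0.053, 0.006, 4.982] turn [0.0, 0.002, 0.119] now [ 0.6287 -0.0688  0.323 ] bear 13.19 tilt [-3.e-04 -1.e-04 -1.e+00] t 28.1 w 0.5470919397039322 F [-0.6 -0.2  0.1]
grip point in crop (row,col) if down/up [289.92476643 292.67904755] [277.55357846 292.10582773]
```

View pics/w14.png

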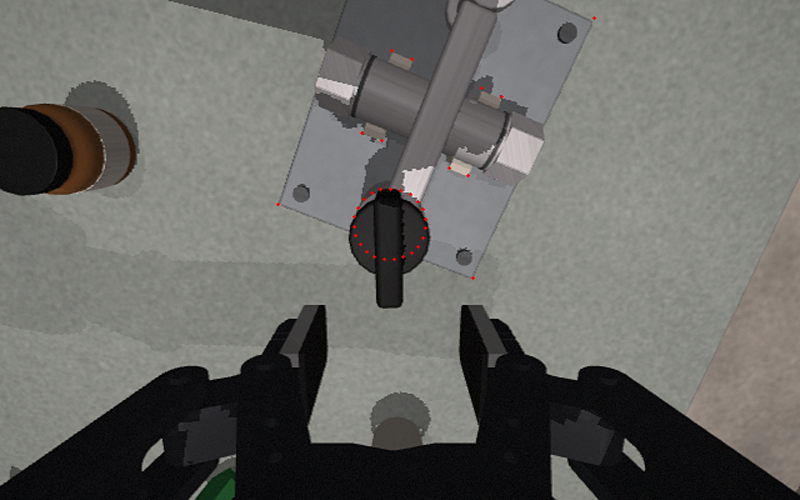

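View pics/s8.png

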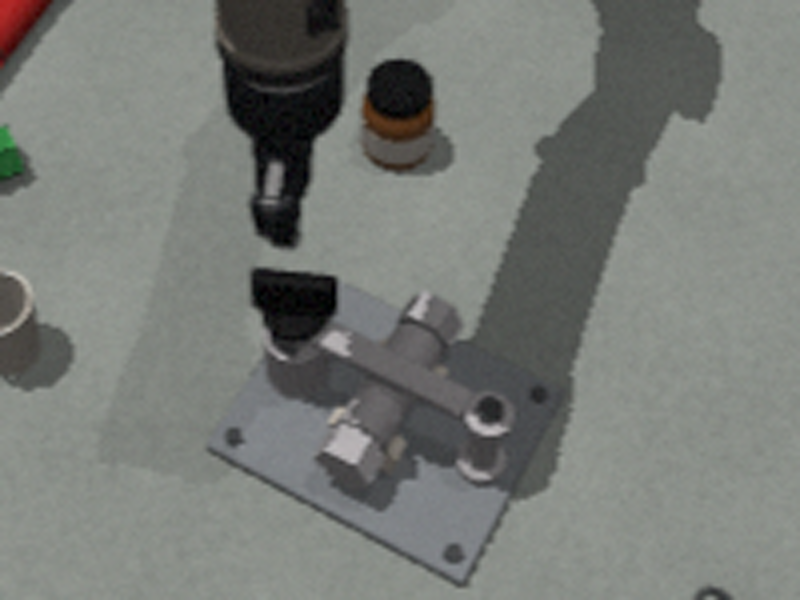

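```bash
python3 - <<'E'
from h import *
o=get_obs(); w=read_camera('wrist'); s=read_camera('scene')
im=s['color'][205:260,275:325]; save('s9.png',cv2.resize(im,None,fx=10,fy=10,interpolation=cv2.INTER_CUBIC))
b=np.radians(13.2+90); d=np.array([np.cos(b),np.sin(b),0])
for nm,z in (('down',.159),('up',.174)):
    for e in (1,-1): print(nm,((proj(s,np.array([.6275,-.069,z])+e*.033*d)[0]-[205,275])*10).round())
crop('w15.png',w['color'],0,210,230,440,3.0)
E
```

```text
down [308. 338.]
down [283. 122.]
up [281. 338.]
up [256. 120.]
```

View pics/s9.png

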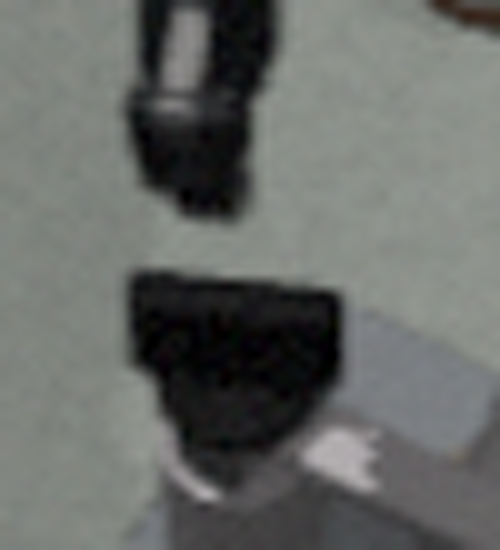

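View pics/w15.png

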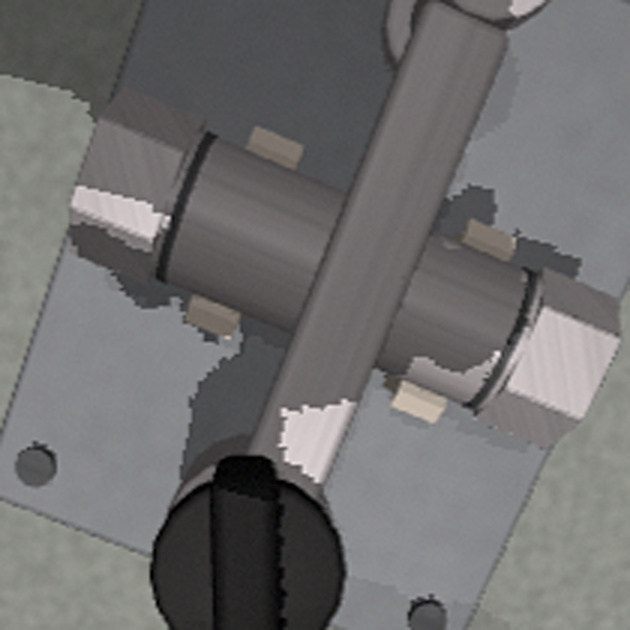

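```bash
python3 - <<'E'
from h import *
o=get_obs(); w=read_camera('wrist')
P=lambda x,y:((y+.5)/3-.5,230+(x+.5)/3-.5)
for a,b in [((413,20),(258,440)),((503,45),(333,462))]:
    A=atz(w,P(*a),.102,o);B=atz(w,P(*b),.102,o); d=B-A; print('bar',np.degrees(np.arctan2(d[1],d[0])))
for a,b in [((140,20),(8,440)),((625,285),(472,622))]:
    A=atz(w,P(*a),.012,o);B=atz(w,P(*b),.012,o); d=B-A; print('plate',np.degrees(np.arctan2(d[1],d[0])))
w1=atz(w,((192)/1.25,388/1.25),.159,o);w2=atz(w,(285/1.25,390/1.25),.159,o); d=w1-w2;print('wing',np.degrees(np.arctan2(d[1],d[0])))
E
```

```text
bar -97.08514098131212
bar -97.95167158168317
plate -97.54098646055746
plate -97.55365675748719
wing 104.28112170070028
```

```bash
python3 -c "
from station import *
print(hand_in())"
```

```text
the job is handed in; nothing more can be done
None
```

The job is done as asked and handed in at about 28 s. No verdict came back.

- **Vessel:** I picked the steel one out from its red, green and yellow look-alikes, laid it in both vee rests and let go.
- **Bar:** I swung it shut by its knob until it pressed on its stop, at about 11 N.
- **Knob:** With its wing about 5° from the bar line, I pushed the knob down about 18 mm. I then turned it clockwise in two grips until it met its stop, at about 1 N m. Turning against that stop let the bar give about 1 to 2 mm, so I pressed it back to its stop before letting go.

**Last checks, gripper clear of everything:**
- The bar lies at −97.5°, the same as the plate (−97.55°).
- The knob angle is about 2.76 rad, against 2.75 at its stop.
- In the scene picture the wing's top edge is at the height for "down", and it stays there by itself.
- The vessel is still in both rests.
- I did not touch the beaker, spanner or jar. The jar looks unmoved in the last scene pictures; I did not re-measure any of the three.

**Disagreement:** An early wrist view placed the fixture about 4 mm away from where the top and scene cameras did. A closer wrist look settled it near the top and scene value.

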